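Load the specimen carrier and raise its carry handle

ROBOT

A 6-joint arm with a two-finger parallel gripper is mounted at the origin on the work surface. World frame = base frame: x ahead of the robot, y to its left, z up, the work surface at z = 0. Lengths are in m, angles in degrees, forces in N, time in s.
With the tool pointing down it reaches from about 0.325 to 0.85 m from the base axis. Payload 4.4 kg.
Tool frame: the origin (TCP) lies midway between the tips of the shut fingers; the grasp point (between the pads) lies tcp_to_grasp behind it (tcp_to_grasp is the distance from the TCP to the grasp point, in m); z points along the fingers, y is the direction in which the jaws open and shut (so a half turn about z gives the same grasp; the last joint's range is limited). The gripper opens to 94 mm and grips with 3 to 60 N. Pads are 16 mm wide; open, the fingers measure 119 mm over their backs; the gripper's body (75 mm by 177 mm) begins 78 mm behind the grasp point.
Start: joints at [67.122, 11.837, 88.321, -0, 79.842, -8.623], TCP at [0.142, 0.557, 0.205] pointing down, gripper open.
Joint ranges: [-156.59, 156.59], [-49.26, 127.26], [12.9, 141.05], [-63.56, 243.56], [4.71, 150.69], [-161.64, 161.64]. Speed limits (degrees/s): [159.86, 159.86, 180, 180, 180, 180].

INTERFACE

Orientations are given as [roll, pitch, yaw] about the fixed x, y, z axes, in that order (R = Rz(yaw) Ry(pitch) Rx(roll)).
In Python, from workcell import state, read_camera, get_calibration, sign_off, boxes_of, masks_of, place_of, tcp_to_grasp gives the robot as it stands.
- The arm moves only by the tool carry_out, never from a script. Its argument "rows" is a list of rows, each an object with "slide": the shift along the tool's x, y, z in cm, a list of three; "turn": the turn about the tool's z in degrees; "jaw": the opening, from 0 (shut) to 1 (fully open). In form: [{"slide": [x, y, z], "turn": turn, "jaw": jaw}, ...]. A call has 1 to 8 rows; each row shifts and turns the pose as measured when the row begins, along the tool's axes as they then stand; what a row does not reach is not made up. A row lasts 1/12 s, in which the tool goes at most 41.7 mm and 7.16 degrees, less where a joint would pass 70% of its speed; a pose out of reach is approached as far as the arm can. A call with a gripper value outside its range is refused whole. The fingers move at their own pace and stop on an object; "squeeze" is the grip in N (left out, the last holds). Time passes only in rows, so rows that do not move let the fingers close. It gives the time, the measured TCP pose, the force and the opening at its end, in the units of the state.
- state(): the state, without advancing time (a new reading comes with each control period).
- read_camera(name): name is "scene" or "side" or "wrist"; returns the picture (480x640x3 uint8, blue, green, red); there is no depth.
- get_calibration(name): a dict with "mtx" (3x3 intrinsics, pixels), "view" (4x4, takes a point from world to camera coordinates); the wrist camera has in their place "tool_from_camera" (4x4, takes a point from camera to tool coordinates, whose origin is the TCP and whose axes are the flange's). Camera axes: x right, y up, looking along -z (the intrinsics and any distortion apply to the point x, -y, -z); pixel columns grow to the right and rows downward; lengths in m; the calibration is good to about 2 mm. A picture is of the moment at which its call begins: read the wrist's pose just before it. get_calibration takes no time and is no camera call.
- sign_off(): hands the job in, once; it reports no verdict.
Trained networks look in the newest picture that a camera, given by its name, has taken for a name from the list of things; names that differ only in an ending like _2 or _b are one class to them, and where a whole thing is asked for, a point or a joint stands for the part that bears it (a point fixed in the world has none). Each returns a list of dicts, best first, with "p" (0 to 1); they miss things now and then, are a little off and sometimes report something else, mostly with a low value. They report only what shows in the picture. A call takes as long as a camera call.
- boxes_of(camera, query): "location" ([column, row] in pixels, amid what is visible of it).
- masks_of(camera, query): "region" (480x640 bool, what is visible of it) and "location" ([column, row] in pixels, amid what is visible of it).
- place_of(camera, query): "location" ([column, row] in pixels: a listed point, or the origin of a listed thing).
The state is a dict: "t": time; "q": joint angles; "joint_velocities": joint speeds; "effort": joint torques, N m; "position": TCP position; "eef_rot": TCP orientation; "contact_force": force on the tool from outside, world axes, zero at the start; "torque": the same for the moment, N m; "width": finger opening in m.
Only numpy, scipy, OpenCV 4.12 (cv2) and the standard library are available. Lean on these libraries where they do the work, as an engineer would, in place of code of your own. Each camera call takes 0.05 s, during which the arm holds its last target. There are 200 camera calls.

TASK

Get the specimen carrier ready to be carried off: set the green rack of red-capped tubes down in the carrier's free bay, flat on its floor, and swing the carry handle up until it snaps home upright and stays there by itself. Keep the tubes upright and do not drop the rack; leave the carrier standing where it is, do not tip it, and leave the other racks as they stand.

Things in the scene. Friction and masses are not known exactly. Their poses are not given: they have to be found in the camera images.
- carrier: Loose aluminium tray, 126 (x) by 186 (y) by 50 mm high, blue base, 2.3 kg with the two racks in it. Origin: centre of its underside, z up. Three bays, 120 (x) by 58 mm (y), at y = -61 (free), 0 (blue rack) and +61 mm (lilac rack). Bay floor 12 mm above the origin, dividers 3 mm thick to 34 mm, outer walls to 50 mm. Hinged carry handle, folded down on its +x side.
- free_bay (a point): Centre of the floor of the free bay (120 by 58 mm); its axes are the carrier's. The rack stands in it with its long axis along the bay's x, either way round, with 6 mm to spare on every side.
- red_tab (a point): Grip point on the lifting tab of the green rack of eight red-capped tubes (about 190 g). x along the rack's 108 mm length, y across its 46 mm width, z up. Rack underside 106 mm below, cap tops 24 mm below, tab top 20 mm above this point. The tab is an upright plate 12 mm thick along x, 36 mm wide along y: pinch it from above, closing along x.
- rack_red: The same rack; origin at the centre of its underside, axes as red_tab.
- handle (a joint): Carry handle, rad: 0 = folded down level (arms along the carrier's +x; its start), 1.571 = upright against its stop. A small over-centre spring strut on the carrier's +y end resists the swing (up to about 4 N at the grip, most at 0.7 rad, none at 1.27). Let go before that, the handle falls back down; past about 1.35 it snaps home to the upright stop and is held there (3 N to pull it off).
- handle_grip (a point): Centre of the black round rubber grip of the handle: diameter 18 mm, 150 mm long along the carrier's y, 130 mm from the hinge line. It has free room all round. Turns with the handle (its x points away from the hinge, its y is along the grip).
- handle_hinge (a point): Middle of the handle's hinge line, which runs along the carrier's y, 62 mm above the carrier's origin; axes are the carrier's. At handle angle q the grip's centre is at x = 130 cos q, z = 130 sin q mm from this point. The flat arms (14 by 4 mm) run from the hinge to the grip at y = -101 and +101 mm; carry the rack clear over them.
- rack_blue: Rack of the same shape with blue caps, standing loose in the middle bay of the carrier; origin at the centre of its underside. Its tab top is 126 mm above its underside.
- rack_lilac: Rack of the same shape with lilac caps, standing loose in the carrier's +y bay; origin at the centre of its underside.
- rack_yellow: Rack of the same shape with yellow caps, standing on the bench, to be left there; origin at the centre of its underside.
- microrack: Long dark green microtube rack, 245 by 67 by 39 mm, on the bench, to be left; origin at the centre of its underside.

How it is judged (in metres and radians):
At the end, for the whole second after the job is handed in: Red-capped rack flat in the free bay (within 9 mm of its centre, 4 mm of the floor), aligned with it; blue and lilac racks still in theirs; handle at rest in its upright detent (above 1.51 rad); carrier level, at rest, within 30 mm of where it was (x of rack_red in the frame of carrier between -0.009 and 0.009 m and y of rack_red in the frame of carrier between -0.07 and -0.052 m and z of each of rack_red, rack_blue, rack_lilac in the frame of carrier below 0.016 m and angle between rack_red's own z axis and vertical below 0.05 rad and angle between the x axis of rack_red and the x axis of carrier, either way round below 0.25 rad and value of joint handle above 1.51 rad and velocity of joint handle below 0.05 rad/s and angle between carrier's own z axis and vertical below 0.03 rad and distance of carrier from where it was at the start of the episode below 0.03 m and linear speed of each of carrier, rack_red below 0.02 m/s and x of rack_blue in the frame of carrier between -0.009 and 0.009 m and y of rack_blue in the frame of carrier between -0.009 and 0.009 m and x of rack_lilac in the frame of carrier between -0.009 and 0.009 m and y of rack_lilac in the frame of carrier between 0.052 and 0.07 m); the robot touches nothing.
It fails at once if the red-capped rack is tilted more than about 25 degrees (angle between rack_red's own z axis and vertical above 0.45 rad).
It fails at once if the red-capped rack is dropped (falls free from more than about 25 mm) (linear speed of rack_red above 0.7 m/s and contact force between rack_red and the fingers below 0.05 N).
It fails at once if the carrier is tipped more than about 8 degrees (angle between carrier's own z axis and vertical above 0.14 rad).
It fails at once if a rack that stays on the bench is moved by more than 20 mm (distance of any of rack_yellow, microrack from where it was at the start of the episode above 0.02 m).
It fails at once if a rack standing in the carrier is lifted out or tipped (angle between any of rack_blue, rack_lilac's own z axis and vertical above 0.25 rad or z of any of rack_blue, rack_lilac in the frame of carrier above 0.05 m).
It also fails if it takes over 64 s, if anything falls off the work surface, if the arm or the gripper's body presses on something with over 40 N, if the wrist force passes 120 N, or if a joint passes its speed limit or range.

## Working session

There is one attempt and no reset: what is moved stays moved. The work goes in short steps, Python scripts to look and compute and a tool call to move; the robot and the scene stay as the last step left them, time stands still between calls to the robot, and variables do not carry over. Pictures are saved under pics/ and viewed, about 8 in all and at most 12, crops included, and the job is handed in when it is done.

Besides the shell and the picture viewer there is one more tool, called after "Call:" by a JSON object that holds its "fn" and its "kwargs". carry_out: Moves the arm, as the interface text tells. Its arguments: {"type":"object","properties":{"rows":{"type":"array","items":{"type":"object","properties":{"slide":{"type":"array","items":{"type":"number"}},"turn":{"type":"number"},"jaw":{"type":"number"}}}},"squeeze":{"type":"number"}},"required":["rows"]}

```bash
ls; mkdir -p pics; python3 - <<'E'
from workcell import *
import workcell, cv2, numpy as np
print(state(), tcp_to_grasp)
for c in ["scene","side"]:
    cv2.imwrite(f"pics/{c}0.png", read_camera(c))
    k=get_calibration(c); print(c,k)
    for n in ["red_tab","rack_red","free_bay","handle_grip","handle_hinge","carrier","rack_blue","rack_lilac","rack_yellow","microrack"]:
        print(n,[(np.round(d["location"],1).tolist(),round(d["p"],2)) for d in place_of(c,n)][:2])
print(get_calibration("wrist"), state()["t"])
a=cv2.imread("pics/scene0.png");b=cv2.imread("pics/side0.png")
E
```

```text
pics
{'t': 0.0, 'q': array([ 6.71232140e+01,  1.18824852e+01,  8.84046350e+01,  1.46505892e-03,
        7.98418342e+01, -8.62286259e+00]), 'joint_velocities': array([-0.08262684, -0.01224574,  0.04455917,  0.00348759, -0.1399558 ,
       -0.12555115]), 'effort': array([-3.28244578e-04, -3.70861316e+01, -2.81427455e+01,  6.99070981e-02,
        3.60255910e-02, -1.61799380e-04]), 'position': array([0.14125908, 0.55654348, 0.20430967]), 'eef_rot': array([-1.79872719e+02, -2.07593205e-02,  1.65745794e+02]), 'contact_force': array([-0.22740406, -0.33975823,  0.16846677]), 'torque': array([ 0.05992474,  0.03664965, -0.02388814]), 'width': 0.0937702089173093} 0.0188
scene {'mtx': array([[562.6201213 ,   0.        , 316.98497245],
       [  0.        , 562.6201213 , 229.20590554],
       [  0.        ,   0.        ,   1.        ]]), 'view': array([[ 0.48220225,  0.87586895,  0.0182914 , -0.16634812],
       [-0.48611402,  0.25013937,  0.83733115,  0.22508729],
       [ 0.72881695, -0.41265467,  0.54638994, -1.59754724],
       [ 0.        ,  0.        ,  0.        ,  1.        ]])}
red_tab [
[... 1063 characters left out ...]
.63)]
rack_blue [([273.1, 210.3], 0.64)]
rack_lilac [([271.1, 195.8], 0.63)]
rack_yellow [([303.8, 321.2], 0.81), ([351.4, 393.4], 0.66)]
microrack [([351.7, 390.9], 0.8)]
{'mtx': array([[363.91936698,   0.        , 320.69431016],
       [  0.        , 363.91936698, 235.65701264],
       [  0.        ,   0.        ,   1.        ]]), 'tool_from_camera': array([[-2.86602021e-04,  9.57341790e-01,  2.88957810e-01,
         8.48293728e-02],
       [ 9.99999843e-01,  1.35312956e-04,  5.43543808e-04,
        -6.65334937e-04],
       [ 4.81257467e-04,  2.88957920e-01, -9.57341678e-01,
        -1.78932581e-01],
       [ 0.00000000e+00,  0.00000000e+00,  0.00000000e+00,
         1.00000000e+00]])} 1.1
```

View pics/scene0.png

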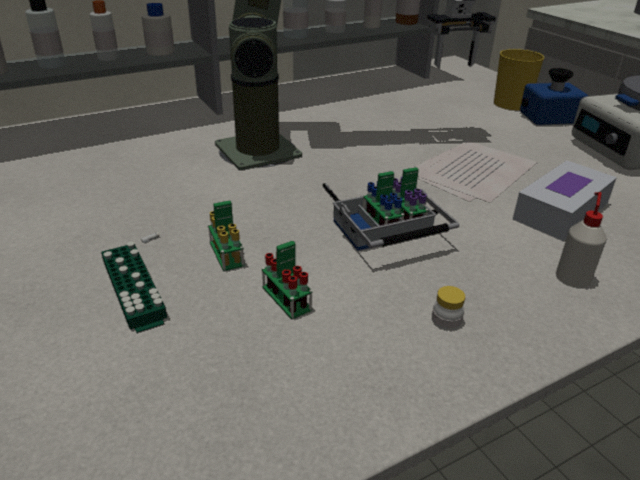

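View pics/side0.png

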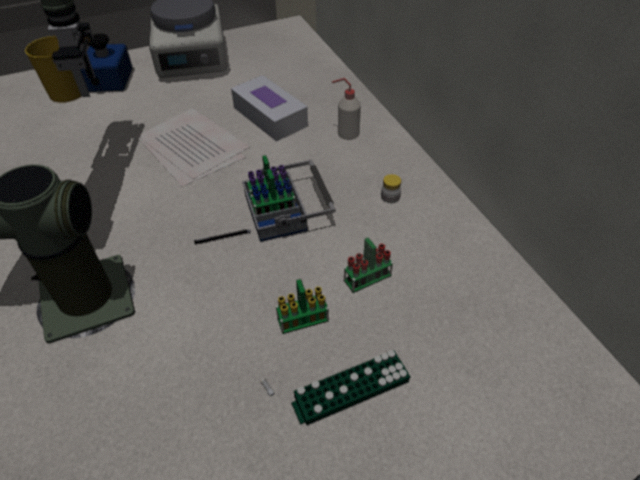

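```bash
cat > h.py <<'E'
from workcell import *
import numpy as np, cv2
from scipy.spatial.transform import Rotation as R
def ray(c,px,st=None):
    k=get_calibration(c); m=k["mtx"]
    d=np.array([(px[0]-m[0,2])/m[0,0],-(px[1]-m[1,2])/m[1,1],-1.])
    if c=="wrist":
        T=np.eye(4);T[:3,:3]=R.from_euler("xyz",st["eef_rot"],degrees=True).as_matrix();T[:3,3]=st["position"]
        T=T@k["tool_from_camera"]
    else: T=np.linalg.inv(k["view"])
    return T[:3,3],T[:3,:3]@d
def plane(c,px,z,st=None):
    o,d=ray(c,px,st); return o+d*(z-o[2])/d[2]
def tri(rs):
    A=0;b=0
    for o,d in rs:
        d=d/np.linalg.norm(d);P=np.eye(3)-np.outer(d,d);A=A+P;b=b+P@o
    x=np.linalg.solve(A,b)
    return x,[np.linalg.norm(np.cross(x-o,d/np.linalg.norm(d))) for o,d in rs]
def proj(c,p,st=None):
    k=get_calibration(c);m=k["mtx"]
    if c=="wrist":
        T=np.eye(4);T[:3,:3]=R.from_euler("xyz",st["eef_rot"],degrees=True).as_matrix();T[:3,3]=st["position"]
        V=np.linalg.inv(T@k["tool_from_camera"])
    else: V=k["view"]
    q=V[:3,:3]@np.asarray(p)+V[:3,3]
    return np.array([m[0,2]+m[0,0]*q[0]/-q[2], m[1,2]+m[1,1]*-q[1]/-q[2]])
E
python3 - <<'E'
from h import *
np.set_printoptions(precision=4,suppress=True)
P={"red_tab":((285.2,253.3),(367.6,247)),"rack_red":((287.5,297.4),(368.5,277)),"free_bay":((357.2,229.7),(283.3,227.5)),"grip":((414,233.6),(317.8,183.6)),"carrier":((380.7,228),(273.2,212.3)),"blue":((378.1,223.2),(273.1,210.3)),"lilac":((405.9,217.5),(271.1,195.8)),"yellow":((226.2,251.8),(303.8,321.2)),"micro":((130.3,289.9),(351.7,390.9))}
for n,(a,b) in P.items():
    print(n,*tri([ray("scene",a),ray("side",b)]))
E
```

```text
red_tab [ 0.619  -0.2152  0.1064] [np.float64(0.002989827566141434), np.float64(0.002989827566141411)]
rack_red [ 0.6242 -0.2176  0.0056] [np.float64(0.0011546154910965346), np.float64(0.0011546154910965706)]
free_bay [0.4967 0.0152 0.0114] [np.float64(0.002564055575226592), np.float64(0.002564055575226513)]
grip [0.6213 0.0733 0.0622] [np.float64(0.0030033515906798956), np.float64(0.003003351590679852)]
carrier [ 0.4949  0.0837 -0.001 ] [np.float64(0.0024623187442504354), np.float64(0.002462318744250502)]
blue [0.4932 0.0766 0.0132] [np.float64(0.002630728649264714), np.float64(0.0026307286492646266)]
lilac [0.5084 0.1381 0.0144] [np.float64(0.002536052956955219), np.float64(0.0025360529569552373)]
yellow [ 0.4363 -0.268   0.0058] [np.float64(0.003433706215634087), np.float64(0.0034337062156340422)]
micro [ 0.4614 -0.4664  0.0026] [np.float64(0.0022166631459122907), np.float64(0.0022166631459122578)]
```

The scene view shows the red rack at about (287,285) and the carrier at (390,215), with the blue and lilac racks in it and the free bay on the left. The handle is folded, with its grip at (414,234). The side view agrees: red rack at (368,265), carrier at (275,210), grip at (320,185). Triangulation residuals are 3 mm or less and the heights are plausible. I'll get rough yaws next.

```bash
python3 - <<'E'
from h import *
np.set_printoptions(precision=4,suppress=True)
for c,a,b in [("scene",(264,292),(292,314)),("side",(350,289),(393,273))]:
    A,B=plane(c,a,0.003),plane(c,b,0.003);d=B-A
    print(c,A,B,np.linalg.norm(d),np.degrees(np.arctan2(d[1],d[0])))
# grip bar ends
for c,a,b in [("scene",(384,243),(447,227)),("side",(330,208),(315,166))]:
    A,B=plane(c,a,0.062),plane(c,b,0.062);d=B-A
    print(c,A,B,np.linalg.norm(d),np.degrees(np.arctan2(d[1],d[0]))-90)
E
```

```text
scene [ 0.5858 -0.2474  0.003 ] [ 0.6659 -0.2283  0.003 ] 0.08227325102189599 13.438808927748308
side [ 0.5694 -0.2314  0.003 ] [ 0.6841 -0.2303  0.003 ] 0.11465667903555109 0.5840811503731338
scene [ 0.6236 -0.0041  0.062 ] [0.6352 0.1452 0.062 ] 0.14968832911335397 -4.434953688539508
side [ 0.6135 -0.02    0.062 ] [0.6441 0.1476 0.062 ] 0.17031810433281497 -10.344195377067564
```

```bash
cat >> h.py <<'E'
def plan(p,yaw,vmax=3.9,tmax=7.0,n=None):
    """rows from the present pose to TCP p (m), yaw (deg), tool down"""
    s=state(); c=s["position"]*100; y=s["eef_rot"][2]; p=np.array(p)*100
    dy=(yaw-y+180)%360-180
    if n is None: n=int(max(np.ceil(np.linalg.norm(p-c)/vmax),np.ceil(abs(dy)/tmax),1))
    print("at",np.round(c/100,4),"rot",np.round(s["eef_rot"],2),"d_cm",np.round(p-c,2),"dyaw",round(dy,2),"n",n,"t",round(s["t"],2),"F",np.round(s["contact_force"],1),"w",round(s["width"],4))
    for i in range(n):
        r=R.from_euler("xyz",[180,0,y+dy*i/n],degrees=True).as_matrix()
        print(np.round(r.T@((p-c)/n),2).tolist(),round(-dy/n,2))
E
python3 - <<'E'
from h import *
plan((0.62,-0.215,0.26),95)
E
```

```text
at [0.1416 0.5573 0.2054] rot [180.     0.   165.74] d_cm [ 47.84 -77.23   5.46] dyaw -70.74 n 24 t 1.1 F [-1.3 -0.3 -0.2] w 0.0941
[-2.72, -2.63, -0.23] 2.95
[-2.86, -2.48, -0.23] 2.95
[-2.98, -2.33, -0.23] 2.95
[-3.1, -2.18, -0.23] 2.95
[-3.2, -2.02, -0.23] 2.95
[-3.3, -1.85, -0.23] 2.95
[-3.39, -1.68, -0.23] 2.95
[-3.48, -1.5, -0.23] 2.95
[-3.55, -1.32, -0.23] 2.95
[-3.61, -1.13, -0.23] 2.95
[-3.66, -0.95, -0.23] 2.95
[-3.71, -0.76, -0.23] 2.95
[-3.74, -0.57, -0.23] 2.95
[-3.77, -0.37, -0.23] 2.95
[-3.78, -0.18, -0.23] 2.95
[-3.79, 0.02, -0.23] 2.95
[-3.78, 0.21, -0.23] 2.95
[-3.76, 0.41, -0.23] 2.95
[-3.74, 0.6, -0.23] 2.95
[-3.7, 0.79, -0.23] 2.95
[-3.66, 0.98, -0.23] 2.95
[-3.6, 1.17, -0.23] 2.95
[-3.54, 1.35, -0.23] 2.95
[-3.46, 1.53, -0.23] 2.95
```

Call:
{"fn": "carry_out", "kwargs": {"rows": [{"slide": [-2.7,-2.6,-0.7],"turn": 3,"jaw": 1},{"slide": [-2.9,-2.5,-0.7],"turn": 3,"jaw": 1},{"slide": [-3,-2.3,-0.7],"turn": 3,"jaw": 1},{"slide": [-3.1,-2.2,-0.7],"turn": 3,"jaw": 1},{"slide": [-3.2,-2,-0.7],"turn": 3,"jaw": 1},{"slide": [-3.3,-1.9,-0.7],"turn": 3,"jaw": 1},{"slide": [-3.4,-1.7,-0.7],"turn": 3,"jaw": 1},{"slide": [-3.5,-1.5,-0.7],"turn": 3,"jaw": 1}]}}

```text
t: 1.77
position: [0.3005, 0.2927, 0.2605]
eef_rot: [-179.9, -0.0, 141.5]
contact_force: [0.4, -0.1, 0.2]
width: 0.0939
```

Call:
{"fn": "carry_out", "kwargs": {"rows": [{"slide": [-3.6,-1.3,0],"turn": 3,"jaw": 1},{"slide": [-3.6,-1.1,0],"turn": 3,"jaw": 1},{"slide": [-3.7,-1,0],"turn": 3,"jaw": 1},{"slide": [-3.7,-0.8,0],"turn": 3,"jaw": 1},{"slide": [-3.7,-0.6,0],"turn": 3,"jaw": 1},{"slide": [-3.8,-0.4,0],"turn": 3,"jaw": 1},{"slide": [-3.8,-0.2,0],"turn": 3,"jaw": 1},{"slide": [-3.8,0,0],"turn": 3,"jaw": 1}]}}

```text
t: 2.43
position: [0.4597, 0.0164, 0.2667]
eef_rot: [179.2, 0.2, 116.3]
contact_force: [0.6, 0.1, 0.6]
width: 0.0939
```

```bash
python3 - <<'E'
from h import *
plan((0.62,-0.215,0.26),95)
E
```

```text
at [0.4597 0.0164 0.2667] rot [1.7924e+02 1.7000e-01 1.1627e+02] d_cm [ 16.03 -23.14  -0.67] dyaw -21.27 n 8 t 2.43 F [0.6 0.1 0.6] w 0.0939
[-3.48, 0.52, 0.08] 2.66
[-3.45, 0.68, 0.08] 2.66
[-3.42, 0.84, 0.08] 2.66
[-3.38, 0.99, 0.08] 2.66
[-3.33, 1.15, 0.08] 2.66
[-3.27, 1.3, 0.08] 2.66
[-3.21, 1.45, 0.08] 2.66
[-3.13, 1.6, 0.08] 2.66
```

Call:
{"fn": "carry_out", "kwargs": {"rows": [{"slide": [-3.5,0.5,0.1],"turn": 2.7,"jaw": 1},{"slide": [-3.5,0.7,0.1],"turn": 2.7,"jaw": 1},{"slide": [-3.4,0.8,0.1],"turn": 2.7,"jaw": 1},{"slide": [-3.4,1,0.1],"turn": 2.7,"jaw": 1},{"slide": [-3.3,1.2,0.1],"turn": 2.7,"jaw": 1},{"slide": [-3.3,1.3,0.1],"turn": 2.7,"jaw": 1},{"slide": [-3.2,1.5,0.1],"turn": 2.7,"jaw": 1},{"slide": [-3.1,1.6,0.1],"turn": 2.7,"jaw": 1}]}}

```text
t: 3.1
position: [0.6235, -0.233, 0.2612]
eef_rot: [179.0, -0.1, 93.2]
contact_force: [0.7, 0.2, 0.4]
width: 0.0941
```

Call:
{"fn": "carry_out", "kwargs": {"rows": [{"slide": [0,0,0],"turn": 0,"jaw": 1},{"slide": [0,0,0],"turn": 0,"jaw": 1}]}}

```text
t: 3.27
position: [0.6253, -0.2399, 0.2575]
eef_rot: [179.1, -0.1, 92.8]
contact_force: [-0.3, 0.5, 0.3]
width: 0.094
```

```bash
python3 - <<'E'
from h import *
s=state(); im=read_camera("wrist")
for n in ["red_tab","rack_red"]:
    for d in place_of("wrist",n): print(n,np.round(d["location"],1),round(d["p"],2),plane("wrist",d["location"],0.106 if n=="red_tab" else 0,s).round(4))
plan((0.62,-0.215,0.26),95,n=1)
cv2.imwrite("pics/w1.png",im)
E
```

```text
red_tab [312.4 196.4] 0.59 [ 0.6184 -0.2181  0.106 ]
at [ 0.6245 -0.2379  0.2583] rot [ 1.7913e+02 -8.0000e-02  9.2910e+01] d_cm [-0.45  2.29  0.17] dyaw 2.09 n 1 t 3.42 F [0.3 0.8 0. ] w 0.0939
[2.31, -0.33, -0.17] -2.09
```

View pics/w1.png

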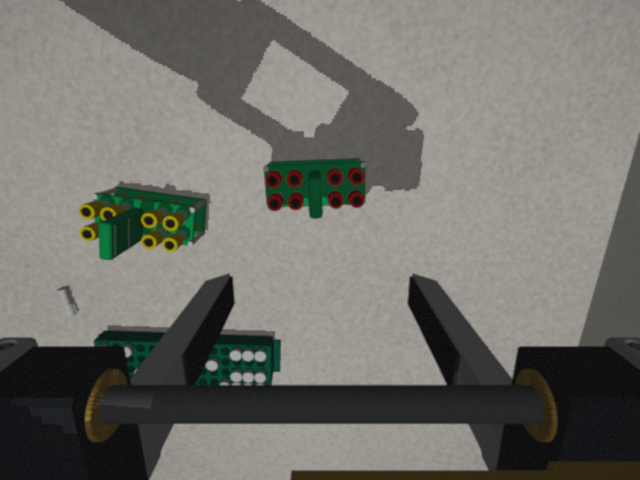

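The wrist view shows the red rack at about (315,190). The tab runs from (315,172) to (316,217) and the caps lie in rows from (273,180) to (357,176). Red_tab projects to (0.618,-0.218), within 3 mm of the triangulated point. I'll take the yaw from the caps.

```bash
python3 - <<'E'
from h import *
s=state()
a=np.array([plane("wrist",p,0.082,s) for p in [(273,180),(294,180),(335,177),(357,176),(275,202),(296,202),(340,199),(360,198)]])
print(a.round(4),a.mean(0)); 
d=[(a[3]-a[0]),(a[7]-a[4])]
print([np.degrees(np.arctan2(v[1],v[0])) for v in d])
# tab top ends
t=np.array([plane("wrist",p,0.126,s) for p in [(315,172),(316,216)]]);print(t)
plan((0.6195,-0.2175,0.19),94)
E
```

```text
[[ 0.5787 -0.2065  0.082 ]
 [ 0.5991 -0.2055  0.082 ]
 [ 0.6388 -0.2007  0.082 ]
 [ 0.6601 -0.1987  0.082 ]
 [ 0.5809 -0.2281  0.082 ]
 [ 0.6017 -0.2272  0.082 ]
 [ 0.6451 -0.2221  0.082 ]
 [ 0.6648 -0.2201  0.082 ]] [ 0.62116227 -0.21359981  0.082     ]
[np.float64(5.4872637445849675), np.float64(5.447565258166593)]
[[ 0.61887011 -0.19154766  0.126     ]
 [ 0.62151098 -0.22982592  0.126     ]]
at [ 0.6245 -0.2379  0.2583] rot [ 1.7913e+02 -8.0000e-02  9.2910e+01] d_cm [-0.5   2.04 -6.83] dyaw 1.09 n 2 t 3.42 F [0.3 0.8 0. ] w 0.0939
[1.03, -0.2, 3.41] -0.55
[1.03, -0.19, 3.41] -0.55
```

Call:
{"fn": "carry_out", "kwargs": {"rows": [{"slide": [1.2,-0.3,2],"turn": -1.3,"jaw": 1},{"slide": [1.1,-0.2,2],"turn": -1.3,"jaw": 1},{"slide": [0,0,2],"turn": 0,"jaw": 0.7},{"slide": [0,0,2],"turn": 0,"jaw": 0.7},{"slide": [0,0,0],"turn": 0,"jaw": 0.7},{"slide": [0,0,0],"turn": 0,"jaw": 0.7}]}}

```text
t: 3.92
position: [0.6188, -0.2062, 0.1839]
eef_rot: [178.6, 0.2, 96.2]
contact_force: [0.1, 0.4, 0.1]
width: 0.0706
```

```bash
python3 - <<'E'
from h import *
s=state(); im=read_camera("wrist")
for n in ["red_tab"]:
    for d in place_of("wrist",n): print(n,np.round(d["location"],1),round(d["p"],2),plane("wrist",d["location"],0.106,s).round(4))
plan((0.62,-0.216,0.087),95.5,n=4)
E
```

```text
red_tab [318.5 257.4] 0.93 [ 0.6197 -0.2171  0.106 ]
at [ 0.6192 -0.2068  0.1844] rot [178.55   0.25  96.2 ] d_cm [ 0.08 -0.92 -9.74] dyaw -0.7 n 4 t 4.02 F [-0.6  0.6  0.2] w 0.0665
[-0.23, -0.0, 2.43] 0.18
[-0.23, -0.0, 2.43] 0.18
[-0.23, -0.0, 2.43] 0.18
[-0.23, -0.0, 2.43] 0.18
```

Call:
{"fn": "carry_out", "kwargs": {"rows": [{"slide": [-0.3,-0.1,2.5],"turn": 0.3,"jaw": 0.5},{"slide": [-0.3,0,2.5],"turn": 0.3,"jaw": 0.4},{"slide": [-0.2,-0.1,2.4],"turn": 0,"jaw": 0.4},{"slide": [-0.1,0,1.8],"turn": 0,"jaw": 0.4},{"slide": [0,0,0],"turn": 0,"jaw": 0.4},{"slide": [0,0,0],"turn": 0,"jaw": 0.4}]}}

```text
t: 4.52
position: [0.6298, -0.2201, 0.1051]
eef_rot: [177.3, 1.0, 95.7]
contact_force: [0.8, -0.4, 0.0]
width: 0.0376
```

```bash
sed -i 's/r=R.from_euler("xyz",\[180,0,y+dy\*i\/n\]/r=R.from_euler("xyz",[s["eef_rot"][0],s["eef_rot"][1],y+dy*i\/n]/' h.py; python3 - <<'E'
from h import *
plan((0.62,-0.216,0.087),95.5,n=1)
cv2.imwrite("pics/w2.png",read_camera("wrist"))
E
```

```text
at [ 0.6298 -0.2201  0.1051] rot [177.31   1.03  95.66] d_cm [-0.98  0.41 -1.81] dyaw -0.16 n 1 t 4.52 F [ 0.8 -0.4  0. ] w 0.0376
[0.53, -1.02, 1.76] 0.16
```

View pics/w2.png

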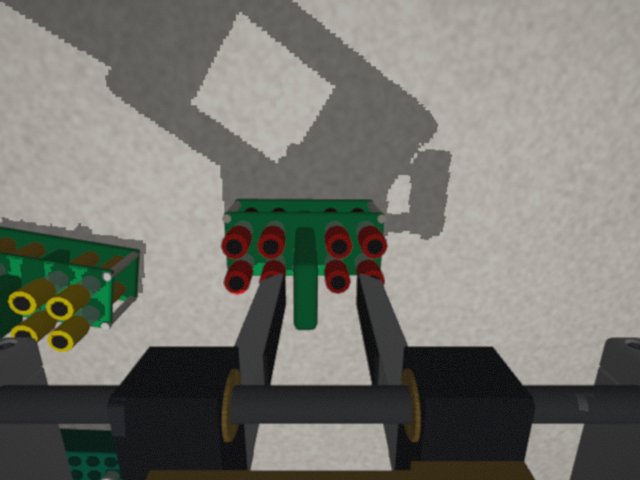

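The wrist view shows the tab at (305,280), off-centre between the jaws (pads at about 265 and 375), because the tool has tilted 2.7° while moving. I'll re-centre in small steps and watch how the tilt changes.

Call:
{"fn": "carry_out", "kwargs": {"rows": [{"slide": [0.2,-0.3,0],"turn": 0,"jaw": 0.6},{"slide": [0.2,-0.3,0],"turn": 0,"jaw": 0.6},{"slide": [0.1,-0.3,0],"turn": 0,"jaw": 0.6},{"slide": [0,-0.1,0],"turn": 0,"jaw": 0.6},{"slide": [0,0,0],"turn": 0,"jaw": 0.6}]}}

```text
t: 4.98
position: [0.6224, -0.2173, 0.113]
eef_rot: [176.7, 1.4, 95.7]
contact_force: [0.7, -0.2, -0.3]
width: 0.0568
```

```bash
python3 - <<'E'
from h import *
s=state();q=s["q"];print(q.round(2),q[1]+q[2]+q[4])
plan((0.62,-0.216,0.087),95.5,n=1)
E
```

```text
[-27.07  24.13  83.87   0.64  68.49 -33.01] 176.47917026979167
at [ 0.6224 -0.2173  0.113 ] rot [176.72   1.4   95.68] d_cm [-0.24  0.13 -2.6 ] dyaw -0.18 n 1 t 4.98 F [ 0.7 -0.2 -0.3] w 0.0568
[0.21, -0.37, 2.57] 0.18
```

Call:
{"fn": "carry_out", "kwargs": {"rows": [{"slide": [0,0,0],"turn": 0,"jaw": 0.6},{"slide": [0,0,0],"turn": 0,"jaw": 0.6},{"slide": [0,0,0],"turn": 0,"jaw": 0.6},{"slide": [0,0,0],"turn": 0,"jaw": 0.6}]}}

```text
t: 5.32
position: [0.623, -0.2175, 0.1145]
eef_rot: [176.6, 1.5, 95.7]
contact_force: [0.2, 0.6, -0.1]
width: 0.0567
```

Call:
{"fn": "carry_out", "kwargs": {"rows": [{"slide": [0,0,2],"turn": 0,"jaw": 0.6},{"slide": [0,0,0],"turn": 0,"jaw": 0.6},{"slide": [0,0,0],"turn": 0,"jaw": 0.6}]}}

```text
t: 5.57
position: [0.6252, -0.2184, 0.0952]
eef_rot: [176.5, 1.5, 95.7]
contact_force: [0.4, -0.7, -0.2]
width: 0.0563
```

Call:
{"fn": "carry_out", "kwargs": {"rows": [{"slide": [0,0,-3],"turn": 0,"jaw": 0.6},{"slide": [0,0,0],"turn": 0,"jaw": 0.6},{"slide": [0,0,0],"turn": 0,"jaw": 0.6}]}}

```text
t: 5.82
position: [0.6219, -0.2172, 0.1248]
eef_rot: [176.7, 1.4, 95.7]
contact_force: [-0.6, 0.0, -0.2]
width: 0.0566
```

Call:
{"fn": "carry_out", "kwargs": {"rows": [{"slide": [0,0,-2.5],"turn": 0,"jaw": 0.6},{"slide": [0,0,-2.5],"turn": 0,"jaw": 0.6},{"slide": [0,0,-2.5],"turn": 0,"jaw": 0.6},{"slide": [0,0,-2.5],"turn": 0,"jaw": 0.6},{"slide": [0,0,0],"turn": 0,"jaw": 0.6},{"slide": [0,0,0],"turn": 0,"jaw": 0.6}]}}

```text
t: 6.32
position: [0.6158, -0.2152, 0.229]
eef_rot: [176.7, 1.4, 95.7]
contact_force: [-0.5, 0.9, -1.0]
width: 0.0563
```

Call:
{"fn": "carry_out", "kwargs": {"rows": [{"slide": [0,-1,0],"turn": 0,"jaw": 0.6},{"slide": [0,-1,0],"turn": 0,"jaw": 0.6},{"slide": [0,-1,0],"turn": 0,"jaw": 0.6},{"slide": [0,0,0],"turn": 0,"jaw": 0.6},{"slide": [0,0,0],"turn": 0,"jaw": 0.6}]}}

```text
t: 6.73
position: [0.58, -0.2172, 0.221]
eef_rot: [177.1, 1.1, 95.7]
contact_force: [0.5, -0.9, -0.8]
width: 0.0562
```

Call:
{"fn": "carry_out", "kwargs": {"rows": [{"slide": [0,1,0],"turn": 0,"jaw": 0.6},{"slide": [0,1,0],"turn": 0,"jaw": 0.6},{"slide": [0,1,0],"turn": 0,"jaw": 0.6},{"slide": [0,0,0],"turn": 0,"jaw": 0.6},{"slide": [0,0,0],"turn": 0,"jaw": 0.6}]}}

```text
t: 7.15
position: [0.6123, -0.2132, 0.2189]
eef_rot: [177.3, 1.0, 95.7]
contact_force: [-0.1, 0.3, -0.1]
width: 0.0564
```

Call:
{"fn": "carry_out", "kwargs": {"rows": [{"slide": [0,0,0],"turn": 4,"jaw": 0.6},{"slide": [0,0,0],"turn": 4,"jaw": 0.6},{"slide": [0,0,0],"turn": 4,"jaw": 0.6},{"slide": [0,0,0],"turn": 0,"jaw": 0.6},{"slide": [0,0,0],"turn": 0,"jaw": 0.6}]}}

```text
t: 7.57
position: [0.6137, -0.2124, 0.2173]
eef_rot: [177.3, 0.3, 83.4]
contact_force: [-1.2, -1.0, -0.3]
width: 0.0562
```

Call:
{"fn": "carry_out", "kwargs": {"rows": [{"slide": [0,0,-4],"turn": -4,"jaw": 0.6},{"slide": [0,0,-4],"turn": -4,"jaw": 0.6},{"slide": [0,0,-4],"turn": -4,"jaw": 0.6},{"slide": [0,0,-4],"turn": 0,"jaw": 0.6},{"slide": [0,0,0],"turn": 0,"jaw": 0.6},{"slide": [0,0,0],"turn": 0,"jaw": 0.6},{"slide": [0,0,0],"turn": 0,"jaw": 0.6},{"slide": [0,0,0],"turn": 0,"jaw": 0.6}]}}

```text
t: 8.23
position: [0.6045, -0.2095, 0.3793]
eef_rot: [177.9, 0.7, 96.7]
contact_force: [0.3, -0.7, 0.1]
width: 0.0564
```

Call:
{"fn": "carry_out", "kwargs": {"rows": [{"slide": [0,0,4],"turn": 0,"jaw": 0.6},{"slide": [0,0,0],"turn": 0,"jaw": 0.6},{"slide": [0,0,0],"turn": 0,"jaw": 0.6},{"slide": [0,0,4],"turn": 0,"jaw": 0.6},{"slide": [0,0,0],"turn": 0,"jaw": 0.6},{"slide": [0,0,0],"turn": 0,"jaw": 0.6}]}}

```text
t: 8.73
position: [0.6, -0.2061, 0.2874]
eef_rot: [179.0, -0.1, 96.8]
contact_force: [0.4, 0.5, 1.1]
width: 0.0562
```

```bash
python3 - <<'E'
from h import *
plan((0.62,-0.216,0.2),95.5,n=3)
E
```

```text
at [ 0.6    -0.2061  0.2874] rot [ 1.7902e+02 -9.0000e-02  9.6770e+01] d_cm [ 2.   -0.99 -8.74] dyaw -1.27 n 3 t 8.73 F [0.4 0.5 1.1] w 0.0562
[-0.41, 0.57, 2.92] 0.42
[-0.4, 0.58, 2.92] 0.42
[-0.4, 0.58, 2.92] 0.42
```

Call:
{"fn": "carry_out", "kwargs": {"rows": [{"slide": [-0.6,0.9,3],"turn": 0.6,"jaw": 0.6},{"slide": [0,0,0],"turn": 0,"jaw": 0.6},{"slide": [0,0,0],"turn": 0,"jaw": 0.6},{"slide": [-0.6,0.9,3],"turn": 0.6,"jaw": 0.6},{"slide": [0,0,0],"turn": 0,"jaw": 0.6},{"slide": [0,0,0],"turn": 0,"jaw": 0.6}]}}

```text
t: 9.23
position: [0.6332, -0.2223, 0.252]
eef_rot: [177.4, 0.9, 95.6]
contact_force: [0.1, -0.3, 1.8]
width: 0.0566
```

Call:
{"fn": "carry_out", "kwargs": {"rows": [{"slide": [0,0,3],"turn": 0,"jaw": 0.6},{"slide": [0,0,0],"turn": 0,"jaw": 0.6},{"slide": [0,0,0],"turn": 0,"jaw": 0.6},{"slide": [0,0,3],"turn": 0,"jaw": 0.6},{"slide": [0,0,0],"turn": 0,"jaw": 0.6},{"slide": [0,0,0],"turn": 0,"jaw": 0.6}]}}

```text
t: 9.73
position: [0.6446, -0.2271, 0.2155]
eef_rot: [175.9, 1.9, 95.7]
contact_force: [0.7, -0.1, 0.9]
width: 0.0566
```

```bash
python3 - <<'E'
from h import *
plan((0.62,-0.216,0.087),95.5,n=3)
E
```

```text
at [ 0.6446 -0.2271  0.2155] rot [175.94   1.87  95.67] d_cm [ -2.46   1.11 -12.85] dyaw -0.17 n 3 t 9.73 F [ 0.7 -0.1  0.9] w 0.0566
[0.59, -1.08, 4.2] 0.06
[0.59, -1.08, 4.2] 0.06
[0.59, -1.08, 4.2] 0.06
```

```bash
cat > q.py <<'E'
from workcell import *
s=state();q=s["q"];print(round(s["t"],2),q.round(2),(q[1]+q[2]+q[4]).round(2),s["position"].round(4),s["eef_rot"].round(2),s["joint_velocities"].round(1),s["effort"].round(1))
E
python3 q.py
```

```text
9.73 [-26.97  21.32  75.21   0.63  79.04 -32.8 ] 175.57 [ 0.6446 -0.2271  0.2155] [175.94   1.87  95.67] [ 0.   0.5  1.5 -0.1  1.1 -0. ] [ -0.1 -40.6 -25.8   0.1  -0.1   0. ]
```

Call:
{"fn": "carry_out", "kwargs": {"rows": [{"slide": [0,0,-3],"turn": 0,"jaw": 0.6}]}}

```text
t: 9.82
position: [0.6388, -0.2246, 0.2398]
eef_rot: [176.6, 1.5, 95.7]
contact_force: [0.7, 0.7, -2.4]
width: 0.0565
```

```bash
python3 q.py
```

```text
9.82 [-27.    20.23  73.77   0.63  82.31 -32.8 ] 176.31 [ 0.6388 -0.2246  0.2398] [176.56   1.47  95.69] [ -0.3 -19.8 -27.8   0.1  41.5  -0. ] [  0.3 -50.3 -33.5   0.1  -1.3   0. ]
```

Call:
{"fn": "carry_out", "kwargs": {"rows": [{"slide": [0,0,0],"turn": 0,"jaw": 0.6}]}}

```text
t: 9.9
position: [0.6427, -0.2264, 0.2503]
eef_rot: [175.8, 1.9, 95.7]
contact_force: [0.8, -1.3, 1.4]
width: 0.0564
```

```bash
python3 q.py
```

```text
9.9 [-26.99  19.81  73.14   0.63  82.5  -32.81] 175.45 [ 0.6427 -0.2264  0.2503] [175.83   1.93  95.68] [-0.   2.9  4.7 -0.  -0.9 -0.1] [ -0.2 -34.7 -22.1   0.    0.5  -0. ]
```

Call:
{"fn": "carry_out", "kwargs": {"rows": [{"slide": [0,0,0],"turn": 0,"jaw": 0.6}]}}

```text
t: 9.98
position: [0.6431, -0.2266, 0.253]
eef_rot: [175.7, 2.0, 95.7]
contact_force: [-0.2, 0.6, -0.6]
width: 0.0564
```

```bash
python3 q.py
```

```text
9.98 [-26.99  19.69  73.01   0.63  82.61 -32.81] 175.3 [ 0.6431 -0.2266  0.253 ] [175.71   2.01  95.69] [ 0.1 -4.1 -6.1  0.1  1.5  0. ] [  0.1 -47.9 -32.4   0.1  -0.4   0. ]
```

Call:
{"fn": "carry_out", "kwargs": {"rows": [{"slide": [0,-3,0],"turn": 0,"jaw": 0.6}]}}

```text
t: 10.07
position: [0.6178, -0.2301, 0.2545]
eef_rot: [175.2, 2.2, 95.8]
contact_force: [-1.5, -0.4, 1.4]
width: 0.0565
```

```bash
python3 q.py
```

```text
10.07 [-28.37  16.47  76.99   0.84  81.35 -34.35] 174.81 [ 0.6178 -0.2301  0.2545] [175.24   2.23  95.8 ] [-19.7 -43.7  57.1  -0.6 -11.  -19.8] [  3.2 -36.7 -30.5   0.3  -0.    0.4]
```

Call:
{"fn": "carry_out", "kwargs": {"rows": [{"slide": [0,0,0],"turn": 0,"jaw": 0.6}]}}

```text
t: 10.15
position: [0.6136, -0.2297, 0.2541]
eef_rot: [175.5, 2.1, 95.8]
contact_force: [-0.4, 0.0, -1.4]
width: 0.0564
```

```bash
python3 q.py
```

```text
10.15 [-28.47  16.19  77.38   0.75  81.52 -34.4 ] 175.09 [ 0.6136 -0.2297  0.2541] [175.52   2.15  95.76] [ 2.3  3.1 -9.9  3.  -3.4  1.4] [ -0.3 -45.8 -32.3   0.   -0.5  -0.1]
```

Call:
{"fn": "carry_out", "kwargs": {"rows": [{"slide": [0,0,0],"turn": 0,"jaw": 0.6}]}}

```text
t: 10.23
position: [0.6139, -0.23, 0.2562]
eef_rot: [175.4, 2.2, 95.7]
contact_force: [0.1, -0.9, -0.5]
width: 0.0561
```

```bash
python3 q.py
```

```text
10.23 [-28.5   16.03  77.34   0.78  81.53 -34.39] 174.9 [ 0.6139 -0.23    0.2562] [175.35   2.24  95.73] [-0.9 -2.6  2.9 -1.2  2.2 -0.5] [ -0.1 -40.2 -28.1   0.1  -0.2  -0. ]
```

```bash
cat > st.py <<'E'
from workcell import *
for _ in range(3): read_camera("wrist")
s=state();print(round(s["t"],2),s["position"].round(4),s["eef_rot"].round(2),"F",s["contact_force"].round(1),"w",round(s["width"],4))
E
python3 st.py
```

```text
10.38 [ 0.6145 -0.23    0.2555] [175.4    2.22  95.76] F [-0.4 -0.6  0.4] w 0.0564
```

Call:
{"fn": "carry_out", "kwargs": {"rows": [{"slide": [0,0,-4],"turn": 0,"jaw": 0.6},{"slide": [0,0,0],"turn": 0,"jaw": 0.6}]}}

```text
t: 10.55
position: [0.6114, -0.2282, 0.2951]
eef_rot: [175.5, 2.1, 95.8]
contact_force: [1.0, -1.1, 3.6]
width: 0.0564
```

```bash
python3 st.py
```

```text
10.7 [ 0.6078 -0.2265  0.2855] [176.24   1.64  95.81] F [-0.3  0.3 -0.4] w 0.0558
```

Call:
{"fn": "carry_out", "kwargs": {"rows": [{"slide": [0,0,4],"turn": 0,"jaw": 0.6}]}}

```text
t: 10.78
position: [0.6159, -0.2299, 0.255]
eef_rot: [175.4, 2.2, 95.8]
contact_force: [1.2, -1.1, 1.2]
width: 0.0566
```

```bash
python3 st.py
```

```text
10.93 [ 0.6081 -0.2259  0.2408] [176.71   1.33  95.84] F [-0.6  0.2 -0.4] w 0.0564
```

Call:
{"fn": "carry_out", "kwargs": {"rows": [{"slide": [0,0,-4],"turn": 0,"jaw": 0.6},{"slide": [0,0,0],"turn": 0,"jaw": 0.6}]}}

```text
t: 11.1
position: [0.6046, -0.2245, 0.2797]
eef_rot: [177.0, 1.1, 95.9]
contact_force: [1.0, 0.1, 3.5]
width: 0.0563
```

```bash
python3 st.py
```

```text
11.25 [ 0.6015 -0.2229  0.2718] [177.58   0.74  95.86] F [0.1 0.3 0.7] w 0.0567
```

Call:
{"fn": "carry_out", "kwargs": {"rows": [{"slide": [0,0,-4],"turn": 0,"jaw": 0.6},{"slide": [0,0,0],"turn": 0,"jaw": 0.6}]}}

```text
t: 11.42
position: [0.5977, -0.2214, 0.3094]
eef_rot: [177.9, 0.5, 95.9]
contact_force: [1.4, -0.2, 2.9]
width: 0.0566
```

```bash
python3 st.py
```

```text
11.57 [ 0.5945 -0.2198  0.3004] [1.786e+02 4.000e-02 9.586e+01] F [ 0.2 -0.2 -1.3] w 0.0565
```

Call:
{"fn": "carry_out", "kwargs": {"rows": [{"slide": [0,0,-4],"turn": 0,"jaw": 0.6},{"slide": [0,0,0],"turn": 0,"jaw": 0.6}]}}

```text
t: 11.73
position: [0.5907, -0.2183, 0.3355]
eef_rot: [179.1, -0.3, 95.9]
contact_force: [0.6, 0.7, 1.8]
width: 0.0563
```

```bash
python3 st.py
```

```text
11.88 [ 0.588  -0.2169  0.3268] [179.77  -0.75  95.86] F [ 1.1  0.3 -0.4] w 0.0566
```

Call:
{"fn": "carry_out", "kwargs": {"rows": [{"slide": [0,0,4],"turn": 0,"jaw": 0.6}]}}

```text
t: 11.97
position: [0.5927, -0.2188, 0.2953]
eef_rot: [178.9, -0.2, 95.9]
contact_force: [2.2, -0.1, 1.7]
width: 0.0564
```

```bash
python3 st.py; python3 - <<'E'
from h import *
plan((0.62,-0.216,0.23),95.5,n=1)
E
```

```text
12.12 [ 0.5852 -0.2148  0.2813] [-179.69   -1.11   95.85] F [-0.4  0.5  0.5] w 0.0564
at [ 0.5852 -0.2148  0.2813] rot [-179.69   -1.11   95.85] d_cm [ 3.48 -0.12 -5.13] dyaw -0.35 n 1 t 12.12 F [-0.4  0.5  0.5] w 0.0564
[-0.57, 3.48, 5.11] 0.35
```

Call:
{"fn": "carry_out", "kwargs": {"rows": [{"slide": [-0.5,3.4,0],"turn": 0.3,"jaw": 0.6}]}}

```text
t: 12.2
position: [0.6154, -0.2159, 0.2811]
eef_rot: [-179.4, -1.2, 95.4]
contact_force: [0.8, -1.2, 2.5]
width: 0.0565
```

```bash
python3 st.py
```

```text
12.35 [ 0.6206 -0.2164  0.28  ] [-179.6    -1.17   95.59] F [ 1.   0.7 -0.4] w 0.0563
```

Call:
{"fn": "carry_out", "kwargs": {"rows": [{"slide": [0,0,4],"turn": 0,"jaw": 0.6}]}}

```text
t: 12.43
position: [0.6264, -0.2187, 0.2514]
eef_rot: [179.4, -0.5, 95.6]
contact_force: [1.0, -1.0, 2.4]
width: 0.0563
```

```bash
python3 st.py
```

```text
12.58 [ 0.6185 -0.2149  0.2385] [-179.33   -1.32   95.59] F [-0.   0.   0.3] w 0.0563
```

Call:
{"fn": "carry_out", "kwargs": {"rows": [{"slide": [0,0,4],"turn": 0,"jaw": 0.6}]}}

```text
t: 12.67
position: [0.6241, -0.2174, 0.2106]
eef_rot: [179.6, -0.7, 95.6]
contact_force: [1.7, 0.2, 2.3]
width: 0.0565
```

```bash
python3 st.py; python3 - <<'E'
from h import *
plan((0.62,-0.216,0.087),95.5,n=3)
E
```

```text
12.82 [ 0.6164 -0.2135  0.1981] [-179.13   -1.44   95.58] F [ 0.3  0.1 -0.2] w 0.056
at [ 0.6164 -0.2135  0.1981] rot [-179.13   -1.44   95.58] d_cm [  0.36  -0.25 -11.11] dyaw -0.08 n 3 t 12.82 F [ 0.3  0.1 -0.2] w 0.056
[-0.19, 0.17, 3.7] 0.03
[-0.19, 0.17, 3.7] 0.03
[-0.19, 0.17, 3.7] 0.03
```

Call:
{"fn": "carry_out", "kwargs": {"rows": [{"slide": [-0.2,0.2,3.7],"turn": 0,"jaw": 0.5}]}}

```text
t: 12.9
position: [0.6245, -0.2177, 0.173]
eef_rot: [179.9, -0.8, 95.6]
contact_force: [1.1, -0.3, 1.5]
width: 0.0528
```

```bash
python3 st.py
```

```text
13.05 [ 0.6171 -0.2142  0.1614] [-179.     -1.53   95.56] F [0.5 0.1 0. ] w 0.0472
```

Call:
{"fn": "carry_out", "kwargs": {"rows": [{"slide": [-0.2,0.2,3.7],"turn": 0,"jaw": 0.5}]}}

```text
t: 13.13
position: [0.6255, -0.2185, 0.1358]
eef_rot: [-179.9, -0.9, 95.6]
contact_force: [1.8, 0.5, 1.7]
width: 0.0471
```

```bash
python3 st.py;  python3 - <<'E'
from h import *
s=state()
for d in place_of("wrist","red_tab"): print(np.round(d["location"],1),round(d["p"],2),plane("wrist",d["location"],0.106,s).round(4))
plan((0.62,-0.216,0.087),95.5,n=1)
E
```

```text
13.28 [ 0.6175 -0.2146  0.1243] [-178.83   -1.64   95.56] F [ 0.  -0.3  0.3] w 0.0467
[327.8 284.8] 0.63 [ 0.6213 -0.2195  0.106 ]
at [ 0.6187 -0.2152  0.1259] rot [-179.     -1.53   95.56] d_cm [ 0.13 -0.08 -3.89] dyaw -0.06 n 1 t 13.33 F [-0.8  0.5  0.6] w 0.0467
[-0.2, 0.19, 3.89] 0.06
```

Call:
{"fn": "carry_out", "kwargs": {"rows": [{"slide": [-0.3,0.2,3.8],"turn": 0,"jaw": 0.4}]}}

```text
t: 13.42
position: [0.6279, -0.2205, 0.0993]
eef_rot: [-180.0, -0.9, 95.6]
contact_force: [3.0, -1.4, 1.4]
width: 0.043
```

```bash
python3 st.py
```

```text
13.57 [ 0.6192 -0.2165  0.0876] [-178.83   -1.64   95.56] F [-0.6 -0.2  0.1] w 0.038
```

Call:
{"fn": "carry_out", "kwargs": {"rows": [{"slide": [0,0,0],"turn": 0,"jaw": 0},{"slide": [0,0,0],"turn": 0,"jaw": 0},{"slide": [0,0,0],"turn": 0,"jaw": 0},{"slide": [0,0,0],"turn": 0,"jaw": 0},{"slide": [0,0,0],"turn": 0,"jaw": 0},{"slide": [0,0,0],"turn": 0,"jaw": 0}], "squeeze": 25}}

```text
t: 14.07
position: [0.6243, -0.2187, 0.099]
eef_rot: [-179.5, -1.2, 95.6]
contact_force: [0.0, -0.9, -1.9]
width: 0.0118
```

```bash
python3 st.py
```

```text
14.22 [ 0.6239 -0.2185  0.0982] [-179.44   -1.26   95.59] F [-0.5  0.1 -1.3] w 0.0118
```

```bash
python3 - <<'E'
from h import *
a=read_camera("side")[200:320,290:450]; b=read_camera("scene")[200:330,220:380]
cv2.imwrite("pics/g1.png",np.hstack([cv2.resize(a,(400,300)),cv2.resize(b,(400,300))]))
for c in("side","scene"): print([ (np.round(d["location"],1),round(d["p"],2)) for d in place_of(c,"rack_red")[:1]], proj(c,(.6205,-.217,0)))
E
python3 st.py
```

```text
[(array([366.5, 273.5]), 0.72)] [366.68511271 278.35430252]
[(array([285.9, 296.4]), 0.71)] [286.50031901 298.92347133]
14.57 [ 0.6237 -0.2185  0.0978] [-179.41   -1.27   95.59] F [ 0.4  0.3 -1.5] w 0.0118
```

View pics/g1.png

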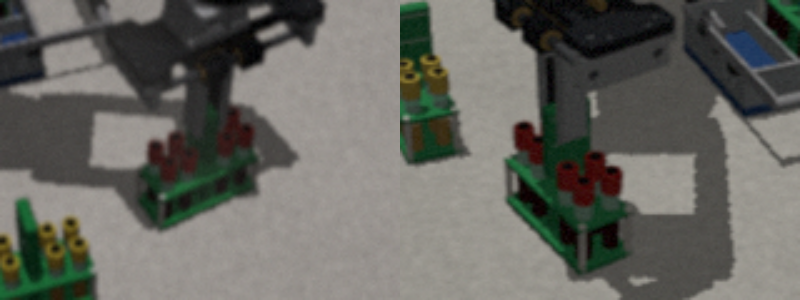

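The rack sits square in the jaws with the fingertips just above the caps, and it is already about 8 mm off the bench. I'll lift it.

Call:
{"fn": "carry_out", "kwargs": {"rows": [{"slide": [0,0,-3],"turn": 0,"jaw": 0}], "squeeze": 30}}

```text
t: 14.65
position: [0.6191, -0.2166, 0.1205]
eef_rot: [-178.7, -1.7, 95.6]
contact_force: [0.1, 0.0, -2.5]
width: 0.0122
```

```bash
python3 st.py
```

```text
14.8 [ 0.6264 -0.2203  0.1306] [-179.74   -1.07   95.59] F [ 0.2  0.1 -1.6] w 0.0116
```

Call:
{"fn": "carry_out", "kwargs": {"rows": [{"slide": [0,0,-4],"turn": 0,"jaw": 0},{"slide": [0,0,-4],"turn": 0,"jaw": 0}]}}

```text
t: 14.97
position: [0.6203, -0.2184, 0.1977]
eef_rot: [-178.6, -1.8, 95.6]
contact_force: [1.0, -1.2, 0.2]
width: 0.0119
```

```bash
python3 st.py
```

```text
15.12 [ 0.6235 -0.2201  0.2023] [-179.18   -1.42   95.58] F [-0.  -0.4 -2.3] w 0.0118
```

Call:
{"fn": "carry_out", "kwargs": {"rows": [{"slide": [0,0,-3],"turn": 0,"jaw": 0},{"slide": [0,0,-3],"turn": 0,"jaw": 0}]}}

```text
t: 15.28
position: [0.619, -0.2186, 0.2503]
eef_rot: [-178.1, -2.1, 95.5]
contact_force: [1.3, -0.5, -0.4]
width: 0.0117
```

```bash
python3 st.py; python3 - <<'E'
from h import *
plan((0.50,-0.09,0.27),85,n=5)
E
```

```text
15.43 [ 0.6207 -0.2196  0.2524] [-178.45   -1.88   95.55] F [ 0.3  0.7 -1.9] w 0.012
at [ 0.6207 -0.2196  0.2524] rot [-178.45   -1.88   95.55] d_cm [-12.07  12.96   1.76] dyaw -10.55 n 5 t 15.43 F [ 0.3  0.7 -1.9] w 0.012
[2.82, -2.16, -0.2] 2.11
[2.74, -2.26, -0.2] 2.11
[2.66, -2.36, -0.2] 2.11
[2.57, -2.46, -0.2] 2.11
[2.48, -2.55, -0.2] 2.11
```

Call:
{"fn": "carry_out", "kwargs": {"rows": [{"slide": [2.8,-2.2,-0.2],"turn": 2.1,"jaw": 0},{"slide": [2.7,-2.3,-0.2],"turn": 2.1,"jaw": 0},{"slide": [2.7,-2.4,-0.2],"turn": 2.1,"jaw": 0}]}}

```text
t: 15.68
position: [0.5442, -0.1435, 0.2471]
eef_rot: [-177.3, -2.0, 88.6]
contact_force: [0.0, 0.8, -0.5]
width: 0.0119
```

```bash
python3 st.py
```

```text
15.83 [ 0.5432 -0.1418  0.2476] [-177.29   -2.04   88.93] F [ 0.8 -0.5 -1.4] w 0.0118
```

Call:
{"fn": "carry_out", "kwargs": {"rows": [{"slide": [2.6,-2.4,-0.2],"turn": 2.1,"jaw": 0},{"slide": [2.5,-2.5,-0.2],"turn": 2.1,"jaw": 0}]}}

```text
t: 16.0
position: [0.4972, -0.0923, 0.2491]
eef_rot: [-176.9, -1.8, 84.3]
contact_force: [0.3, 0.4, -0.5]
width: 0.0119
```

```bash
python3 st.py; python3 - <<'E'
from h import *
s=state(); im=read_camera("wrist"); cv2.imwrite("pics/w3.png",im)
H={"free_bay":.012,"carrier":0,"rack_blue":.012,"rack_lilac":.012,"handle_grip":.062,"handle_hinge":.062}
for n,z in H.items():
    for d in place_of("wrist",n)[:1]: print(n,np.round(d["location"],1),round(d["p"],2),plane("wrist",d["location"],z,s).round(4))
E
```

```text
16.15 [ 0.4972 -0.0916  0.2504] [-177.01   -1.74   84.64] F [ 0.6 -0.3 -1.5] w 0.012
free_bay [316.8 108.5] 0.59 [0.4904 0.0188 0.012 ]
rack_blue [314.4  44.4] 0.55 [0.4939 0.0824 0.012 ]
rack_lilac [314.6  44.9] 0.5 [0.4941 0.0819 0.012 ]
handle_grip [459.9  29.2] 0.72 [0.6276 0.0696 0.062 ]
handle_hinge [456.   27.3] 0.5 [0.6242 0.0715 0.062 ]
```

View pics/w3.png

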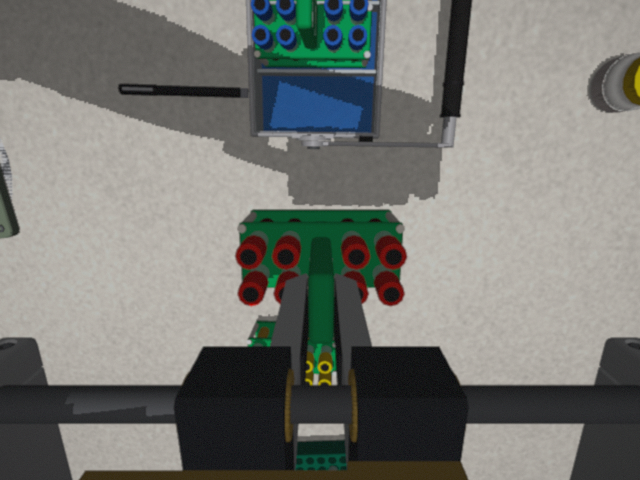

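The wrist view shows the free bay as the blue floor around (315,100). The -y wall is at row 135 from column 251 to 379, the divider is at row 71, the hinge lug is at (315,141) and the handle grip is at (458,60). The rack hangs straight. I'll fit the carrier pose from these points.

```bash
python3 - <<'E'
from h import *
np.set_printoptions(precision=4,suppress=True)
im=cv2.imread("pics/w3.png"); cv2.imwrite("pics/w3c.png",cv2.resize(im[0:170,230:480],None,fx=3.2,fy=3.2,interpolation=cv2.INTER_CUBIC))
s=state()
for n,p,z in [("div L",(257,71),.034),("div R",(377,71),.034),("wall L",(251,134),.05),("wall R",(379,137),.05),("lug",(315,141),.062),("armend",(447,145),.062)]: print(n,plane("wrist",p,z,s))
for y in(-5,-3):
  for xy in [(63,-93,.05),(-63,-93,.05),(63,-29,.034),(-63,-29,.034),(0,-101,.062)]:
    c=np.array([.4975,.0785]);r=np.radians(y);v=np.array(xy[:2])/1000
    print(y,xy,proj("wrist",[c[0]+v[0]*np.cos(r)-v[1]*np.sin(r),c[1]+v[0]*np.sin(r)+v[1]*np.cos(r),xy[2]],s).round(1))
E
```

```text
div L [0.4364 0.0576 0.034 ]
div R [0.5576 0.0451 0.034 ]
wall L [ 0.425  -0.0037  0.05  ]
wall R [ 0.5545 -0.019   0.05  ]
lug [ 0.4905 -0.0168  0.062 ]
armend [ 0.6184 -0.0327  0.062 ]
-5 (63, -93, 0.05) [376.7 137.8]
-5 (-63, -93, 0.05) [253.3 138.8]
-5 (63, -29, 0.034) [377.2  72. ]
-5 (-63, -29, 0.034) [253.4  74.1]
-5 (0, -101, 0.062) [313.8 146.7]
-3 (63, -93, 0.05) [380.  135.5]
-3 (-63, -93, 0.05) [256.6 140.9]
-3 (63, -29, 0.034) [378.2  69.6]
-3 (-63, -29, 0.034) [254.5  76.4]
-3 (0, -101, 0.062) [317.3 146.6]
```

View pics/w3c.png

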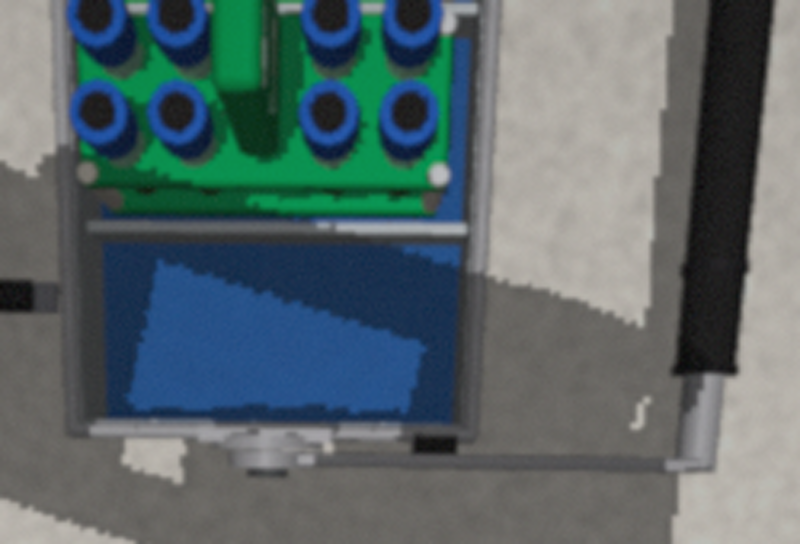

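```bash
python3 - <<'E'
from h import *
from scipy.optimize import least_squares
s=state()
M=[(-63,-93,50),(63,-93,50),(-60,-30.5,34),(60,-30.5,34),(0,-100,62),(130,-75,62)]
I=np.array([(68,437),(475,440),(88,228),(467,230),(265,452),(707,373)])/3.2+[230,0]
def f(v):
    r=R.from_euler("z",v[2]).as_matrix()
    return np.concatenate([proj("wrist",r@np.array(m)/1000+[v[0],v[1],0],s)-i for m,i in zip(M,I)])
o=least_squares(f,[.497,.078,-.08],loss="soft_l1")
x,y,a=o.x; print(x,y,np.degrees(a)); print(o.fun if 0 else f(o.x).round(1))
r=R.from_euler("z",a).as_matrix();b=r@[0,-.061,0]+[x,y,0];print("bay",b, "grip",r@[.13,0,.062]+[x,y,0])
# red rack: top plate corners in hand? caps
for d in place_of("wrist","red_tab")[:1]: print(d["location"],plane("wrist",d["location"],s["position"][2]+.0188,s))
E
```

```text
0.4997108967267255 0.08108529294387927 -5.901486507580221
[ 2.3 -1.6 -1.2 -1.5  0.1  0.4 -0.3 -0.2  1.3  1.5 -1.   0.4]
bay [0.49343898 0.02040858 0.        ] grip [0.62902192 0.06771891 0.062     ]
[321.7, 294.8] [ 0.50024786 -0.08826386  0.27072631]
```

Call:
{"fn": "carry_out", "kwargs": {"rows": [{"slide": [0,0,4],"turn": 0,"jaw": 0},{"slide": [0,0,0],"turn": 0,"jaw": 0}]}}

```text
t: 16.72
position: [0.4954, -0.0917, 0.2098]
eef_rot: [-177.0, -1.8, 84.5]
contact_force: [-4.1, 1.3, -4.4]
width: 0.0117
```

```bash
python3 st.py;python3 - <<'E'
from h import *
plan((0.493,0.0195,0.22),84.3,n=4)
E
```

```text
16.87 [ 0.5049 -0.0951  0.2216] [-178.3    -1.41   84.49] F [ 0.6  0.5 -0.5] w 0.0119
at [ 0.5049 -0.0951  0.2216] rot [-178.3    -1.41   84.49] d_cm [-1.19 11.46 -0.16] dyaw -0.19 n 4 t 16.87 F [ 0.6  0.5 -0.5] w 0.0119
[2.82, -0.57, 0.13] 0.05
[2.82, -0.57, 0.13] 0.05
[2.82, -0.57, 0.13] 0.05
[2.82, -0.57, 0.13] 0.05
```

Call:
{"fn": "carry_out", "kwargs": {"rows": [{"slide": [2.8,-0.6,0],"turn": 0,"jaw": 0},{"slide": [2.8,-0.6,0],"turn": 0,"jaw": 0}]}}

```text
t: 17.03
position: [0.5038, -0.0433, 0.2294]
eef_rot: [-179.0, -1.1, 84.1]
contact_force: [0.5, 0.3, -2.0]
width: 0.0116
```

```bash
python3 st.py
```

```text
17.18 [ 0.5039 -0.042   0.2298] [-179.03   -1.11   84.38] F [-0.  -0.7 -1.9] w 0.0119
```

Call:
{"fn": "carry_out", "kwargs": {"rows": [{"slide": [2.8,-0.6,0],"turn": 0,"jaw": 0},{"slide": [2.5,-0.6,0],"turn": 0,"jaw": 0}]}}

```text
t: 17.35
position: [0.5015, 0.0074, 0.2355]
eef_rot: [-179.6, -0.8, 84.0]
contact_force: [0.2, 0.1, -0.5]
width: 0.0121
```

```bash
python3 st.py;python3 - <<'E'
from h import *
plan((0.493,0.0195,0.18),84.1,n=2)
E
```

```text
17.5 [0.5011 0.0079 0.2351] [-179.53   -0.81   84.28] F [-0.5  0.4 -1.9] w 0.0119
at [0.5011 0.0079 0.2351] rot [-179.53   -0.81   84.28] d_cm [-0.81  1.16 -5.51] dyaw -0.18 n 2 t 17.5 F [-0.5  0.4 -1.9] w 0.0119
[0.5, -0.44, 2.77] 0.09
[0.5, -0.44, 2.77] 0.09
```

Tilt is now within 1° of vertical. I'll step down to just above the walls and look.

Call:
{"fn": "carry_out", "kwargs": {"rows": [{"slide": [0.9,-0.7,3],"turn": 0.1,"jaw": 0}]}}

```text
t: 17.58
position: [0.5016, 0.015, 0.2123]
eef_rot: [179.5, -0.7, 84.1]
contact_force: [1.1, -0.5, -1.9]
width: 0.0116
```

```bash
python3 st.py
```

```text
17.73 [0.4934 0.0171 0.204 ] [-179.29   -0.78   84.16] F [ 0.4 -0.2 -1.4] w 0.0118
```

Call:
{"fn": "carry_out", "kwargs": {"rows": [{"slide": [0.2,-0.1,3],"turn": 0,"jaw": 0}]}}

```text
t: 17.82
position: [0.4986, 0.0174, 0.1807]
eef_rot: [179.9, -0.7, 84.1]
contact_force: [1.8, -0.2, -1.4]
width: 0.0118
```

```bash
python3 st.py;python3 - <<'E'
from h import *
plan((0.493,0.0195,0.15),84.1,n=1)
w=read_camera("wrist");a=read_camera("side")[150:260,220:350];b=read_camera("scene")[150:270,310:470]
cv2.imwrite("pics/w4.png",np.vstack([np.hstack([cv2.resize(a,(390,330)),cv2.resize(b,(410,330))]),cv2.resize(w[20:220,150:560],(800,270))[:, :]]))
E
```

```text
17.97 [0.4911 0.0188 0.1732] [-179.04   -0.76   84.11] F [ 0.1 -0.1 -1.2] w 0.0119
at [0.4911 0.0188 0.1732] rot [-179.04   -0.76   84.11] d_cm [ 0.19  0.07 -2.32] dyaw -0.01 n 1 t 17.97 F [ 0.1 -0.1 -1.2] w 0.0119
[0.06, 0.22, 2.32] 0.01
```

View pics/w4.png

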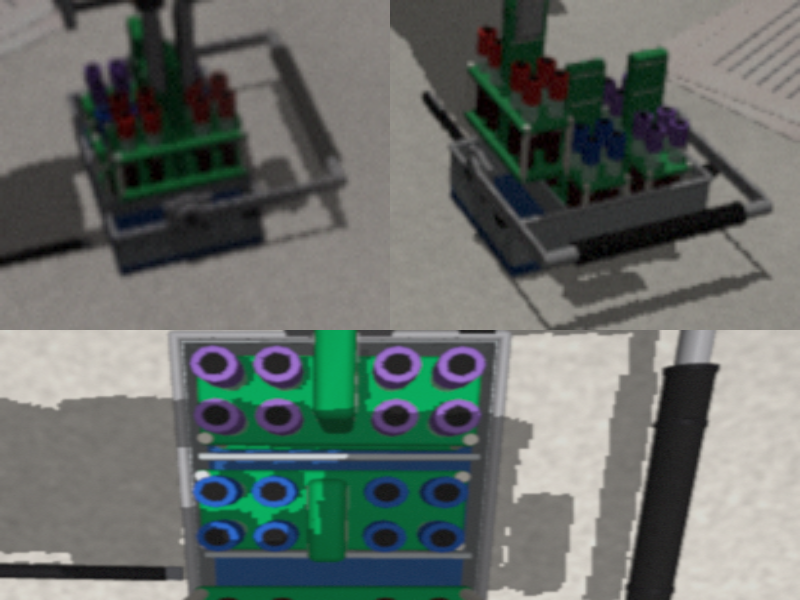

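```bash
python3 - <<'E'
from h import *
from scipy.optimize import least_squares
s=state()
M=[(-60,-30.5,34),(60,-30.5,34),(-60,30.5,34),(60,30.5,34),(-63,93,50),(63,93,50),(130,75,62)]
I=np.array([(203,225),(472,226),(198,127),(480,127),(172,3),(508,5),(692,36)])/[1.951,1.35]+[150,20]
def f(v):
    r=R.from_euler("z",v[2]).as_matrix()
    return np.concatenate([proj("wrist",r@np.array(m)/1000+[v[0],v[1],0],s)-i for m,i in zip(M,I)])
o=least_squares(f,[.497,.078,-.08],loss="soft_l1")
x,y,a=o.x; print(x,y,np.degrees(a)); print(f(o.x).round(1))
r=R.from_euler("z",a).as_matrix();b=r@[0,-.061,0]+[x,y,0];print("bay",b, "grip",r@[.13,0,.062]+[x,y,0])
w=read_camera("wrist");cv2.imwrite("pics/w5.png",cv2.resize(w[150:350,200:450],(750,600)))
for d in place_of("wrist","red_tab")[:1]: print(d["location"],plane("wrist",d["location"],s["position"][2]+.0188,s))
for c in("side","scene"):read_camera(c)
A=[ray(c,place_of(c,"rack_red")[0]["location"]) for c in("side","scene")];print(tri(A))
E
```

```text
0.5014524539584506 0.0838021187714105 -6.003997244744442
[ 2.  -1.1 -0.3 -1.4  1.2 -1.  -0.4 -0.7  2.4  2.1 -1.7  0.6 -1.9  0.6]
bay [0.49507199 0.02313673 0.        ] grip [0.63073935 0.0702044  0.062     ]
[323.1, 294.5] [0.4951901  0.0242873  0.19465266]
(array([0.4935441 , 0.01821693, 0.08514492]), [np.float64(8.429648663860332e-05), np.float64(8.429648663850402e-05)])
```

View pics/w5.png

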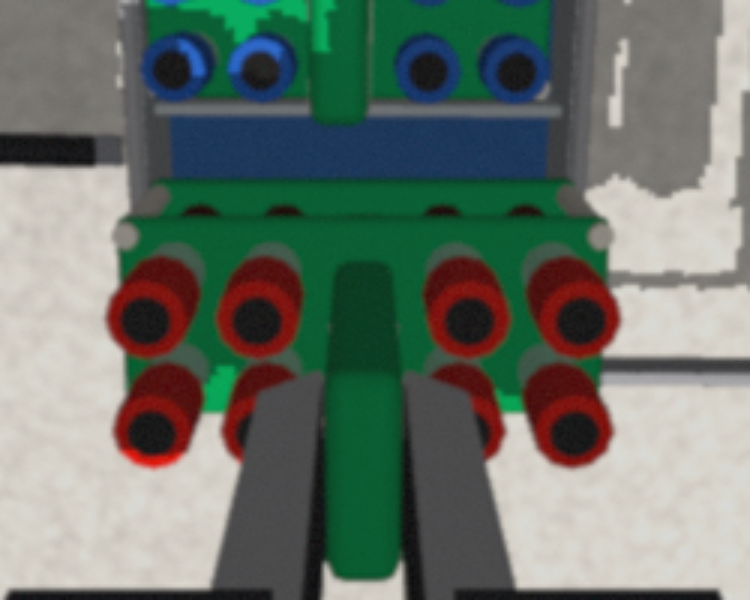

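```bash
python3 - <<'E'
from h import *
s=state();print(s["position"],s["eef_rot"])
u=lambda x,y:(200+x/3,150+y/3)
for zb in (.080,.085):
    a,b=plane("wrist",u(162,183),zb,s),plane("wrist",u(572,183),zb,s);d=(b-a)/np.linalg.norm(b-a);n=np.array([-d[1],d[0],0])
    print("rack len",np.linalg.norm(b-a),"yaw",np.degrees(np.arctan2(d[1],d[0])),"ctr",(a+b)/2-.023*n)
a,b=plane("wrist",u(154,108),.034,s),plane("wrist",u(562,110),.034,s);d=(b-a)/np.linalg.norm(b-a);n=np.array([-d[1],d[0],0])
print("bay len",np.linalg.norm(b-a),"yaw",np.degrees(np.arctan2(d[1],d[0])),"ctr",(a+b)/2-.0305*n)
# bay side walls inner top
E
```

```text
[0.49272272 0.01958663 0.17478691] [-179.35482259   -0.77093616   84.1628155 ]
rack len 0.10533141812745347 yaw -5.714221004070395 ctr [0.49245056 0.01889546 0.08      ]
rack len 0.10341510224873215 yaw -5.714221004070401 ctr [0.49259208 0.01996229 0.085     ]
bay len 0.12009088038206589 yaw -6.037655293317069 ctr [0.48985197 0.02401135 0.034     ]
```

The wrist view shows the rack base edge at crop row 183 with its centre at column 367. The bay centre is at about column 359 with the divider at crop row 109. So the rack needs to go about 2 mm toward -x and 3–4 mm toward +y. I'll lower it with that correction.

Call:
{"fn": "carry_out", "kwargs": {"rows": [{"slide": [0.3,-0.2,2.5],"turn": 0,"jaw": 0}]}}

```text
t: 18.5
position: [0.4958, 0.0222, 0.1549]
eef_rot: [179.9, -0.7, 84.1]
contact_force: [0.6, -0.4, -1.9]
width: 0.0115
```

```bash
python3 st.py;python3 - <<'E'
from h import *
s=state();w=read_camera("wrist");cv2.imwrite("pics/w6.png",cv2.resize(w[150:350,200:450],(750,600)))
plan((0.491,0.0225,0.105),84.1,n=2)
E
```

```text
18.65 [0.4889 0.0235 0.1484] [-179.09   -0.78   84.19] F [-0.6 -0.4 -1.5] w 0.0114
at [0.4901 0.0233 0.1495] rot [-179.24   -0.77   84.18] d_cm [ 0.09 -0.08 -4.45] dyaw -0.08 n 2 t 18.7 F [ 0.   0.3 -1.4] w 0.0118
[-0.07, 0.08, 2.22] 0.04
[-0.06, 0.08, 2.22] 0.04
```

View pics/w6.png

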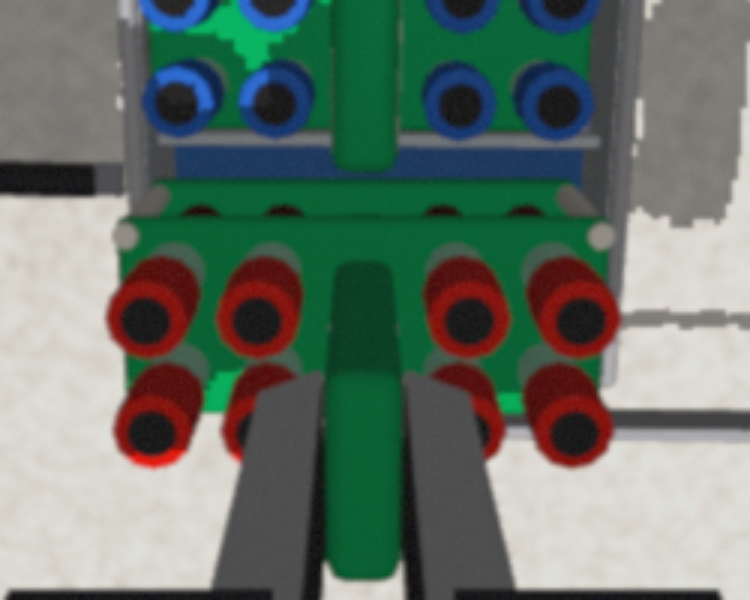

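```bash
python3 - <<'E'
from h import *
s=state();print(s["position"],s["eef_rot"])
u=lambda x,y:(200+x/3,150+y/3)
for zb in (.056,.060):
    a,b=plane("wrist",u(162,183),zb,s),plane("wrist",u(572,183),zb,s);d=(b-a)/np.linalg.norm(b-a);n=np.array([-d[1],d[0],0])
    print("rack len",np.linalg.norm(b-a),"yaw",np.degrees(np.arctan2(d[1],d[0])),"ctr",(a+b)/2-.023*n)
a,b=plane("wrist",u(158,137),.034,s),plane("wrist",u(600,141),.034,s);d=(b-a)/np.linalg.norm(b-a);n=np.array([-d[1],d[0],0])
print("bay len",np.linalg.norm(b-a),"yaw",np.degrees(np.arctan2(d[1],d[0])),"ctr",(a+b)/2-.0305*n)
E
```

```text
[0.4900641  0.02329921 0.14952043] [-179.24229021   -0.77260053   84.18108938]
rack len 0.10484778603388727 yaw -5.670293076415925 ctr [0.48963579 0.02290068 0.056     ]
rack len 0.10331469649392752 yaw -5.670293076415934 ctr [0.4897568  0.02375325 0.06      ]
bay len 0.12072430070406769 yaw -6.2235039091435675 ctr [0.4924401  0.02265828 0.034     ]
```

Call:
{"fn": "carry_out", "kwargs": {"rows": [{"slide": [0,0.3,1.5],"turn": 0,"jaw": 0}]}}

```text
t: 18.78
position: [0.4958, 0.0228, 0.138]
eef_rot: [-179.7, -0.8, 84.2]
contact_force: [0.5, -0.5, -0.7]
width: 0.0117
```

```bash
python3 st.py
```

```text
18.93 [0.4925 0.0232 0.1345] [-179.16   -0.77   84.18] F [-1.1 -0.5 -0.6] w 0.0122
```

Call:
{"fn": "carry_out", "kwargs": {"rows": [{"slide": [0,0.1,1.2],"turn": 0,"jaw": 0}]}}

```text
t: 19.02
position: [0.496, 0.0229, 0.1253]
eef_rot: [-179.5, -0.8, 84.2]
contact_force: [1.1, -0.5, -0.8]
width: 0.0119
```

```bash
python3 st.py; python3 - <<'E'
from h import *
s=state();w=read_camera("wrist");cv2.imwrite("pics/w7.png",cv2.resize(w[150:350,200:450],(750,600)))
E
```

```text
19.17 [0.4927 0.0233 0.1219] [-179.07   -0.77   84.18] F [-0.2 -0.9 -1.4] w 0.0119
```

View pics/w7.png

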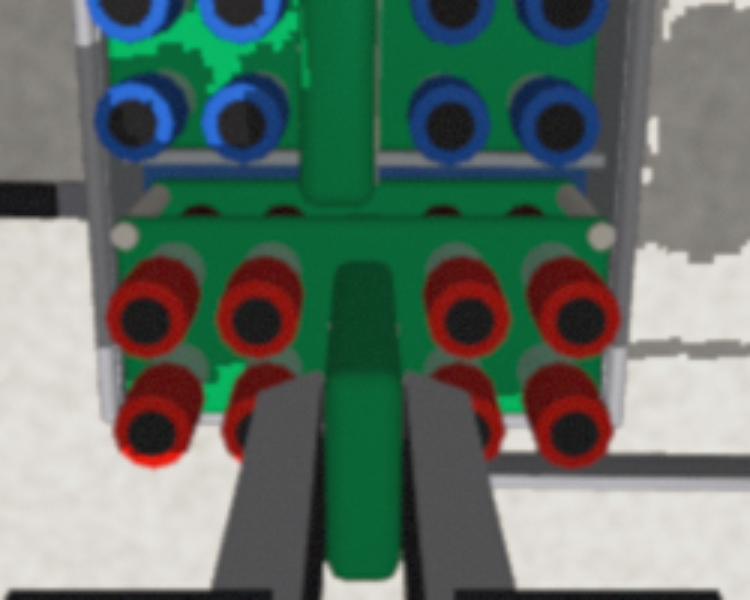

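```bash
python3 - <<'E'
from h import *
s=state();print(s["position"],s["eef_rot"])
u=lambda x,y:(200+x/3,150+y/3)
for zb in (.028,.032):
    a,b=plane("wrist",u(162,183),zb,s),plane("wrist",u(572,183),zb,s);d=(b-a)/np.linalg.norm(b-a);n=np.array([-d[1],d[0],0])
    print("rack len",np.linalg.norm(b-a),"ctr",(a+b)/2-.023*n)
a,b=plane("wrist",u(127,157),.034,s),plane("wrist",u(605,160),.034,s);d=(b-a)/np.linalg.norm(b-a);n=np.array([-d[1],d[0],0])
print("bay len",np.linalg.norm(b-a),"ctr",(a+b)/2-.0305*n)
E
```

```text
[0.49306445 0.02328849 0.12236924] [-179.11880437   -0.76987046   84.18390663]
rack len 0.1051750581213784 ctr [0.49239729 0.02272657 0.028     ]
rack len 0.10364188759055913 ctr [0.49252715 0.02357845 0.032     ]
bay len 0.11918864462157808 ctr [0.49200141 0.02279245 0.034     ]
```

Call:
{"fn": "carry_out", "kwargs": {"rows": [{"slide": [0,0.1,1],"turn": 0,"jaw": 0}]}}

```text
t: 19.3
position: [0.496, 0.0231, 0.1143]
eef_rot: [-179.4, -0.8, 84.2]
contact_force: [-0.1, 0.1, -0.9]
width: 0.0116
```

```bash
python3 st.py
```

```text
19.45 [0.4931 0.0234 0.1114] [-179.     -0.77   84.18] F [ 0.1  0.6 -1.5] w 0.012
```

Aligned within 1 mm. I'll lower in small steps until the floor takes the weight.

Call:
{"fn": "carry_out", "kwargs": {"rows": [{"slide": [0,0,0.6],"turn": 0,"jaw": 0}]}}

```text
t: 19.53
position: [0.4933, 0.023, 0.1076]
eef_rot: [-179.0, -0.7, 84.2]
contact_force: [-15.7, -1.5, 48.7]
width: 0.0119
```

```bash
python3 st.py
```

```text
19.68 [0.494  0.023  0.1079] [-179.1    -0.71   84.2 ] F [-5.3 -1.4 12. ] w 0.0118
```

Call:
{"fn": "carry_out", "kwargs": {"rows": [{"slide": [0,0,0.4],"turn": 0,"jaw": 0}]}}

```text
t: 19.77
position: [0.4941, 0.0227, 0.1079]
eef_rot: [-179.1, -0.7, 84.2]
contact_force: [-14.8, 1.1, 33.9]
width: 0.0118
```

```bash
python3 st.py
```

```text
19.92 [0.4941 0.0228 0.1079] [-179.09   -0.68   84.22] F [-10.2  -0.9  21.2] w 0.0118
```

Call:
{"fn": "carry_out", "kwargs": {"rows": [{"slide": [0,0,0.3],"turn": 0,"jaw": 0}]}}

```text
t: 20.0
position: [0.4943, 0.0228, 0.108]
eef_rot: [-179.1, -0.7, 84.2]
contact_force: [-6.1, 0.7, 10.4]
width: 0.0117
```

```bash
python3 st.py
```

```text
20.15 [0.4942 0.0228 0.108 ] [-179.09   -0.66   84.24] F [-7.  -0.5 16.7] w 0.0119
```

Call:
{"fn": "carry_out", "kwargs": {"rows": [{"slide": [0,0,-0.1],"turn": 0,"jaw": 0}]}}

```text
t: 20.23
position: [0.4944, 0.0227, 0.11]
eef_rot: [-179.1, -0.7, 84.2]
contact_force: [0.4, 0.1, -2.1]
width: 0.012
```

```bash
python3 st.py
```

```text
20.38 [0.4946 0.0227 0.1091] [-179.15   -0.66   84.24] F [ 1.1 -0.2 -1.4] w 0.0118
```

Call:
{"fn": "carry_out", "kwargs": {"rows": [{"slide": [0,0,0],"turn": 0,"jaw": 0.4}]}}

```text
t: 20.47
position: [0.4944, 0.0227, 0.1087]
eef_rot: [-179.1, -0.7, 84.2]
contact_force: [0.3, 0.5, 0.8]
width: 0.0154
```

```bash
python3 st.py
```

```text
20.62 [0.4946 0.0227 0.1088] [-179.13   -0.66   84.24] F [ 0.5 -0.6 -0.1] w 0.0269
```

Call:
{"fn": "carry_out", "kwargs": {"rows": [{"slide": [0,0,-1],"turn": 0,"jaw": 0.4}]}}

```text
t: 20.7
position: [0.4929, 0.0228, 0.117]
eef_rot: [-178.9, -0.7, 84.2]
contact_force: [0.6, -0.5, -0.6]
width: 0.0335
```

```bash
python3 st.py
```

```text
20.85 [0.4958 0.0224 0.1199] [-179.27   -0.66   84.24] F [-0.8 -0.3 -0.1] w 0.0375
```

Call:
{"fn": "carry_out", "kwargs": {"rows": [{"slide": [0,0,-4],"turn": 0,"jaw": 0.5}]}}

```text
t: 20.93
position: [0.4898, 0.0227, 0.153]
eef_rot: [-178.3, -0.7, 84.2]
contact_force: [-0.3, -0.4, -0.9]
width: 0.0417
```

```bash
python3 st.py
```

```text
21.08 [0.4993 0.0215 0.1633] [-179.72   -0.64   84.25] F [-0.4  0.9 -0.1] w 0.0467
```

Call:
{"fn": "carry_out", "kwargs": {"rows": [{"slide": [0,0,-4],"turn": 0,"jaw": 0.5}]}}

```text
t: 21.17
position: [0.4926, 0.0219, 0.1938]
eef_rot: [-178.7, -0.7, 84.2]
contact_force: [-1.4, 0.8, -1.6]
width: 0.0472
```

```bash
python3 st.py; python3 - <<'E'
from h import *
for c in("side","scene","wrist"):
    s=state();read_camera(c)
    for n in("rack_red","rack_blue","red_tab","handle_grip"):
        for d in place_of(c,n)[:1]:
            z={"rack_red":.012,"rack_blue":.012,"red_tab":.118,"handle_grip":.062}[n]
            print(c,n,np.round(d["location"],1),round(d["p"],2),plane(c,d["location"],z,s).round(4))
plan((0.585,0.07,0.2),84,n=3)
E
```

```text
21.32 [0.5015 0.0208 0.204 ] [179.92  -0.63  84.25] F [-0.7 -0.2 -0.3] w 0.0471
side rack_red [280.2 221.9] 0.79 [0.496  0.0333 0.012 ]
side rack_blue [274.5 207.6] 0.78 [0.501  0.0897 0.012 ]
side red_tab [277.6 193.2] 0.69 [0.4945 0.0269 0.118 ]
side handle_grip [319.3 183.7] 0.76 [0.6258 0.0759 0.062 ]
scene rack_red [355.8 227.9] 0.97 [0.4876 0.0192 0.012 ]
scene rack_blue [378.5 222.9] 0.81 [0.4935 0.0756 0.012 ]
scene red_tab [360.6 186.9] 0.67 [0.4939 0.0201 0.118 ]
scene handle_grip [413.1 232.5] 0.67 [0.6196 0.07   0.062 ]
wrist rack_red [316.4 209.4] 0.91 [0.4934 0.025  0.012 ]
wrist rack_blue [311.5 150.6] 0.64 [0.4948 0.0845 0.012 ]
wrist red_tab [311.2 241.4] 0.75 [0.4911 0.0232 0.118 ]
wrist handle_grip [464.7 155.7] 0.92 [0.6265 0.0695 0.062 ]
at [0.4993 0.0211 0.2015] rot [-179.72   -0.64   84.25] d_cm [ 8.57  4.89 -0.15] dyaw -0.25 n 3 t 22.07 F [ 0.4  0.  -0.8] w 0.0473
[1.91, 2.68, 0.06] 0.08
[1.91, 2.68, 0.06] 0.08
[1.92, 2.67, 0.06] 0.08
```

Call:
{"fn": "carry_out", "kwargs": {"rows": [{"slide": [1.7,3.2,0],"turn": 0,"jaw": 0.6},{"slide": [1.7,3.2,0],"turn": 0,"jaw": 0.6}]}}

```text
t: 22.23
position: [0.561, 0.0475, 0.1996]
eef_rot: [-179.3, -0.5, 84.0]
contact_force: [0.6, -0.7, -0.1]
width: 0.0553
```

```bash
python3 st.py
```

```text
22.38 [0.5617 0.0481 0.1985] [-179.2    -0.55   84.21] F [ 0.5 -0.4 -0.3] w 0.0562
```

Call:
{"fn": "carry_out", "kwargs": {"rows": [{"slide": [1.4,3.2,0],"turn": 0,"jaw": 0.6},{"slide": [1.4,3,0],"turn": 0,"jaw": 0.6}]}}

```text
t: 22.55
position: [0.6186, 0.0686, 0.1948]
eef_rot: [-178.5, -0.4, 84.1]
contact_force: [0.4, -0.1, 0.9]
width: 0.0562
```

```bash
python3 st.py; python3 - <<'E'
from h import *
s=state();read_camera("wrist")
for d in place_of("wrist","handle_grip")[:1]: print(np.round(d["location"],1),round(d["p"],2),plane("wrist",d["location"],.062,s).round(4))
plan((0.627,0.07,0.11),84,n=3)
E
```

```text
22.7 [0.6192 0.0689 0.1939] [-178.45   -0.4    84.21] F [-0.5 -0.2 -0.3] w 0.0566
[332.2 223.6] 0.78 [0.6256 0.0704 0.062 ]
at [0.6184 0.0684 0.195 ] rot [-178.51   -0.4    84.16] d_cm [ 0.86  0.16 -8.5 ] dyaw -0.16 n 3 t 22.8 F [-0.2 -0.1 -0.2] w 0.0565
[0.06, 0.35, 2.82] 0.05
[0.06, 0.35, 2.82] 0.05
[0.06, 0.35, 2.82] 0.05
```

Call:
{"fn": "carry_out", "kwargs": {"rows": [{"slide": [0.1,0.3,3.8],"turn": 0,"jaw": 0.6}]}}

```text
t: 22.88
position: [0.626, 0.0688, 0.1663]
eef_rot: [-179.5, -0.5, 84.1]
contact_force: [2.1, 0.5, 1.2]
width: 0.0563
```

```bash
python3 st.py
```

```text
23.03 [0.6168 0.0691 0.1546] [-178.09   -0.36   84.14] F [0.3 0.1 0.3] w 0.0557
```

Call:
{"fn": "carry_out", "kwargs": {"rows": [{"slide": [0,0.3,3.8],"turn": 0,"jaw": 0.6}]}}

```text
t: 23.12
position: [0.6249, 0.0687, 0.1262]
eef_rot: [-179.1, -0.4, 84.1]
contact_force: [1.3, 0.7, 2.2]
width: 0.056
```

```bash
python3 st.py; python3 - <<'E'
from h import *
s=state();read_camera("wrist")
for d in place_of("wrist","handle_grip")[:1]: print(np.round(d["location"],1),round(d["p"],2),plane("wrist",d["location"],.062,s).round(4))
plan((0.6265,0.07,0.043),84,n=2)
E
```

```text
23.27 [0.6156 0.0689 0.1151] [-177.73   -0.33   84.12] F [-0.3 -0.4 -0.1] w 0.0562
[341.2 252.4] 0.66 [0.6271 0.0702 0.062 ]
at [0.619  0.069  0.1185] rot [-178.18   -0.37   84.13] d_cm [ 0.75  0.1  -7.55] dyaw -0.13 n 2 t 23.37 F [ 0.1 -1.1  0.6] w 0.0568
[0.06, 0.49, 3.76] 0.06
[0.06, 0.49, 3.76] 0.06
```

Call:
{"fn": "carry_out", "kwargs": {"rows": [{"slide": [0.1,0.9,3],"turn": 0,"jaw": 0.6}]}}

```text
t: 23.45
position: [0.633, 0.0693, 0.0972]
eef_rot: [-179.1, -0.4, 84.1]
contact_force: [1.8, 0.0, 1.1]
width: 0.0567
```

```bash
python3 st.py
```

```text
23.6 [0.6265 0.0693 0.0884] [-178.08   -0.36   84.13] F [-0.1  0.2  0. ] w 0.0563
```

Call:
{"fn": "carry_out", "kwargs": {"rows": [{"slide": [0,0.3,3],"turn": 0,"jaw": 0.6}]}}

```text
t: 23.68
position: [0.6349, 0.0693, 0.0666]
eef_rot: [-178.9, -0.4, 84.1]
contact_force: [2.3, -0.1, 0.3]
width: 0.0564
```

```bash
python3 st.py; python3 - <<'E'
from h import *
plan((0.6265,0.07,0.043),84,n=1)
E
```

```text
23.83 [0.6271 0.0694 0.0581] [-177.88   -0.35   84.13] F [ 0.5 -0.8  0.6] w 0.0563
at [0.6271 0.0694 0.0581] rot [-177.88   -0.35   84.13] d_cm [-0.06  0.06 -1.51] dyaw -0.13 n 1 t 23.83 F [ 0.5 -0.8  0.6] w 0.0563
[0.05, -0.01, 1.51] 0.13
```

Call:
{"fn": "carry_out", "kwargs": {"rows": [{"slide": [0,0,1.5],"turn": 0,"jaw": 0.6}]}}

```text
t: 23.92
position: [0.6303, 0.0695, 0.0478]
eef_rot: [-178.4, -0.4, 84.1]
contact_force: [0.6, 0.3, 1.1]
width: 0.0568
```

```bash
python3 st.py; python3 st.py
```

```text
24.07 [0.6257 0.0696 0.0429] [-177.79   -0.34   84.13] F [-0.6 -0.7  0.2] w 0.0561
24.22 [0.627  0.0695 0.044 ] [-177.95   -0.35   84.14] F [ 0.3 -0.4  1.1] w 0.0562
```

Call:
{"fn": "carry_out", "kwargs": {"rows": [{"slide": [0,0,0],"turn": 0,"jaw": 0}], "squeeze": 18}}

```text
t: 24.3
position: [0.6275, 0.0695, 0.0446]
eef_rot: [-178.0, -0.4, 84.1]
contact_force: [0.5, 0.2, -0.3]
width: 0.0528
```

```bash
python3 st.py; python3 st.py
```

```text
24.45 [0.6275 0.0695 0.0446] [-178.01   -0.36   84.14] F [0.5 0.1 0.5] w 0.0411
24.6 [0.6272 0.0695 0.0441] [-177.96   -0.36   84.13] F [-1.4  0.2  0.2] w 0.0293
```

```bash
python3 st.py; python3 st.py
```

```text
24.75 [0.626  0.0696 0.0438] [-177.8    -0.35   84.13] F [-0.9  0.8  5.4] w 0.0174
24.9 [0.626  0.0696 0.0439] [-177.82   -0.34   84.14] F [-2.7  0.8  2.8] w 0.0177
```

Call:
{"fn": "carry_out", "kwargs": {"rows": [{"slide": [0,0,0],"turn": 0,"jaw": 0}]}}

```text
t: 24.98
position: [0.626, 0.0696, 0.0439]
eef_rot: [-177.8, -0.3, 84.1]
contact_force: [0.1, 0.7, 1.4]
width: 0.0174
```

```bash
python3 st.py
```

```text
25.13 [0.626  0.0697 0.0439] [-177.82   -0.35   84.14] F [-2.2 -0.1  1.1] w 0.0177
```

```bash
cat > arc.py <<'E'
from h import *
import sys
# usage: arc.py q_end n
H=np.array([.4968,.0833,.062]); u=np.array([.9945,-.1045,0])
s=state(); Rm=R.from_euler("xyz",s["eef_rot"],degrees=True).as_matrix()
g=s["position"]-.0188*Rm[:,2]; d=g-H; r=np.hypot(d@u,d[2]); q=np.arctan2(d[2],d@u)
print("t",round(s["t"],2),"q",round(q,3),"r",round(r,4),"lat",round(d@[.1045,.9945,0],4),"F",s["contact_force"].round(1),"rot",s["eef_rot"].round(2),"w",round(s["width"],4),s["position"].round(4))
qe,n=float(sys.argv[1]),int(sys.argv[2]); qs=np.linspace(q,qe,n+1)
P=[H+.13*(np.cos(a)*u+np.array([0,0,np.sin(a)])) for a in qs]; P[0]=g
for a,b in zip(P,P[1:]): print((Rm.T@(b-a)*100).round(2).tolist())
E
python3 arc.py 0.4 4
```

```text
t 25.13 q 0.006 r 0.1306 lat -0.0002 F [-2.2 -0.1  1.1] rot [-177.82   -0.35   84.14] w 0.0177 [0.626  0.0697 0.0439]
[0.03, -0.18, -1.27]
[0.01, -0.24, -1.26]
[0.01, -0.37, -1.23]
[0.01, -0.49, -1.19]
```

Call:
{"fn": "carry_out", "kwargs": {"rows": [{"slide": [0,-0.1,-1.3],"turn": 0,"jaw": 0},{"slide": [0,-0.2,-1.3],"turn": 0,"jaw": 0},{"slide": [0,-0.4,-1.2],"turn": 0,"jaw": 0}]}}

```text
t: 25.38
position: [0.6213, 0.0701, 0.081]
eef_rot: [-177.9, -0.4, 84.1]
contact_force: [2.1, 1.2, -3.6]
width: 0.0172
```

```bash
python3 arc.py 0.8 5
```

```text
t 25.38 q 0.291 r 0.1314 lat -0.0002 F [ 2.1  1.2 -3.6] rot [-177.9   -0.4   84.1] w 0.0172 [0.6213 0.0701 0.081 ]
[0.03, -0.62, -1.18]
[0.01, -0.61, -1.17]
[0.01, -0.73, -1.1]
[0.01, -0.84, -1.02]
[0.01, -0.93, -0.93]
```

Tracks the arc well with about 4 N of force. I'll continue.

Call:
{"fn": "carry_out", "kwargs": {"rows": [{"slide": [0,-0.5,-1.2],"turn": 0,"jaw": 0},{"slide": [0,-0.6,-1.2],"turn": 0,"jaw": 0},{"slide": [0,-0.7,-1.1],"turn": 0,"jaw": 0}]}}

```text
t: 25.63
position: [0.6047, 0.0719, 0.1208]
eef_rot: [-178.1, -0.4, 84.1]
contact_force: [1.6, 1.2, -5.5]
width: 0.0175
```

```bash
python3 arc.py 1.0 4
```

```text
t 25.63 q 0.618 r 0.1339 lat -0.0002 F [ 1.6  1.2 -5.5] rot [-178.1    -0.45   84.09] w 0.0175 [0.6047 0.0719 0.1208]
[0.03, -1.11, -0.71]
[0.01, -0.89, -0.87]
[0.01, -0.96, -0.78]
[0.01, -1.03, -0.69]
```

Call:
{"fn": "carry_out", "kwargs": {"rows": [{"slide": [0,-1.1,-0.7],"turn": 0,"jaw": 0},{"slide": [0,-0.9,-0.9],"turn": 0,"jaw": 0},{"slide": [0,-1,-0.8],"turn": 0,"jaw": 0}]}}

```text
t: 25.88
position: [0.5788, 0.0745, 0.1525]
eef_rot: [-178.9, -0.5, 84.1]
contact_force: [1.7, -0.3, -5.2]
width: 0.0176
```

```bash
python3 arc.py 1.2 3
```

```text
t 25.88 q 0.923 r 0.1371 lat -0.0004 F [ 1.7 -0.3 -5.2] rot [-178.94   -0.5    84.08] w 0.0176 [0.5788 0.0745 0.1525]
[0.04, -1.42, -0.08]
[0.01, -1.06, -0.57]
[0.01, -1.11, -0.47]
```

Call:
{"fn": "carry_out", "kwargs": {"rows": [{"slide": [0,-1.3,-0.2],"turn": 0,"jaw": 0},{"slide": [0,-1.2,-0.5],"turn": 0,"jaw": 0},{"slide": [0,-1.2,-0.4],"turn": 0,"jaw": 0}]}}

```text
t: 26.13
position: [0.548, 0.0776, 0.1736]
eef_rot: [179.7, -0.6, 84.1]
contact_force: [2.5, 0.5, -4.3]
width: 0.0176
```

```bash
python3 arc.py 1.42 3; python3 - <<'E'
from h import *
for c in("side","scene"): read_camera(c)
for n in("handle_grip","rack_blue","carrier"):
    L=[place_of(c,n) for c in("side","scene")]
    if all(L): print(n,tri([ray(c,l[0]["location"]) for c,l in zip(("side","scene"),L)]))
E
```

```text
t 26.13 q 1.195 r 0.1402 lat -0.0005 F [ 2.5  0.5 -4.3] rot [179.7   -0.57  84.06] w 0.0176 [0.548  0.0776 0.1736]
[0.04, -1.3, 0.62]
[0.0, -0.94, -0.26]
[0.0, -0.95, -0.19]
handle_grip (array([0.54407413, 0.07184646, 0.18418599]), [np.float64(0.002979504536116175), np.float64(0.0029795045361161957)])
rack_blue (array([0.50194979, 0.07541511, 0.01646104]), [np.float64(0.004449651985868615), np.float64(0.004449651985868672)])
carrier (array([0.49211371, 0.08302094, 0.00151761]), [np.float64(0.0006175627585128626), np.float64(0.0006175627585128365)])
```

Call:
{"fn": "carry_out", "kwargs": {"rows": [{"slide": [0,-1.2,-0.1],"turn": 0,"jaw": 0},{"slide": [0,-1.2,-0.1],"turn": 0,"jaw": 0},{"slide": [0,-1.1,0],"turn": 0,"jaw": 0}]}}

```text
t: 26.78
position: [0.5256, 0.0802, 0.1807]
eef_rot: [178.4, -0.7, 84.0]
contact_force: [2.6, -0.4, 4.8]
width: 0.0175
```

```bash
python3 arc.py 1.5 2
```

```text
t 26.78 q 1.367 r 0.1404 lat -0.0003 F [ 2.6 -0.4  4.8] rot [178.44  -0.69  83.97] w 0.0175 [0.5256 0.0802 0.1807]
[0.02, -1.09, 0.84]
[0.0, -0.86, -0.11]
```

Call:
{"fn": "carry_out", "kwargs": {"rows": [{"slide": [0,-1.1,0.2],"turn": 0,"jaw": 0},{"slide": [0,-1,0.2],"turn": 0,"jaw": 0},{"slide": [0,-0.4,0],"turn": 0,"jaw": 0}]}}

```text
t: 27.03
position: [0.5048, 0.0824, 0.1826]
eef_rot: [177.6, -0.7, 84.0]
contact_force: [0.8, 1.0, -1.8]
width: 0.0177
```

```bash
python3 arc.py 1.55 1
```

```text
t 27.03 q 1.519 r 0.1396 lat -0.0003 F [ 0.8  1.  -1.8] rot [177.61  -0.71  83.98] w 0.0177 [0.5048 0.0824 0.1826]
[0.02, -0.5, 0.92]
```

Call:
{"fn": "carry_out", "kwargs": {"rows": [{"slide": [0,0,0],"turn": 0,"jaw": 0.5},{"slide": [0,0,0],"turn": 0,"jaw": 0.5},{"slide": [0,0,0],"turn": 0,"jaw": 0.5},{"slide": [0,0,0],"turn": 0,"jaw": 0.5},{"slide": [0,0,0],"turn": 0,"jaw": 0.5},{"slide": [0,0,0],"turn": 0,"jaw": 0.5}]}}

```text
t: 27.53
position: [0.4975, 0.0826, 0.1768]
eef_rot: [178.6, -0.6, 84.0]
contact_force: [-0.1, -0.3, -0.3]
width: 0.0467
```

Call:
{"fn": "carry_out", "kwargs": {"rows": [{"slide": [0,0,-1.5],"turn": 0,"jaw": 0.5},{"slide": [0,0,-2.5],"turn": 0,"jaw": 0.5},{"slide": [0,0,-3],"turn": 0,"jaw": 0.5},{"slide": [0,0,-3],"turn": 0,"jaw": 0.5},{"slide": [0,0,0],"turn": 0,"jaw": 0.5}]}}

```text
t: 27.95
position: [0.4924, 0.0813, 0.2748]
eef_rot: [179.4, -0.5, 83.9]
contact_force: [0.3, 0.5, 0.8]
width: 0.0466
```

```bash
python3 - <<'E'
from h import *
s=state();print(s["t"],s["position"],s["contact_force"],s["width"])
a=read_camera("side");b=read_camera("scene")
for n in("handle_grip","rack_red","rack_blue","rack_lilac","carrier"):
    L=[place_of(c,n) for c in("side","scene")]
    if all(L): print(n,tri([ray(c,l[0]["location"]) for c,l in zip(("side","scene"),L)]))
cv2.imwrite("pics/end.png",np.hstack([cv2.resize(a[120:270,210:350],(400,430)),cv2.resize(b[120:270,310:450],(400,430))]))
E
```

```text
27.95 [0.49244382 0.08134418 0.27484509] [0.30975516 0.4976847  0.75089663] 0.046607131134346634
handle_grip (array([0.49400529, 0.08558529, 0.19208595]), [np.float64(0.0006589164972452692), np.float64(0.0006589164972452693)])
rack_red (array([0.4967626 , 0.02024056, 0.02087044]), [np.float64(0.0011447162962225377), np.float64(0.0011447162962226207)])
rack_blue (array([0.49306677, 0.07666608, 0.0189284 ]), [np.float64(0.005484814789377683), np.float64(0.00548481478937755)])
rack_lilac (array([0.50217404, 0.14625734, 0.01356211]), [np.float64(0.002155183411861033), np.float64(0.00215518341186102)])
carrier (array([0.49833957, 0.07457016, 0.00894099]), [np.float64(0.0025947000052969167), np.float64(0.0025947000052967445)])
```

View pics/end.png

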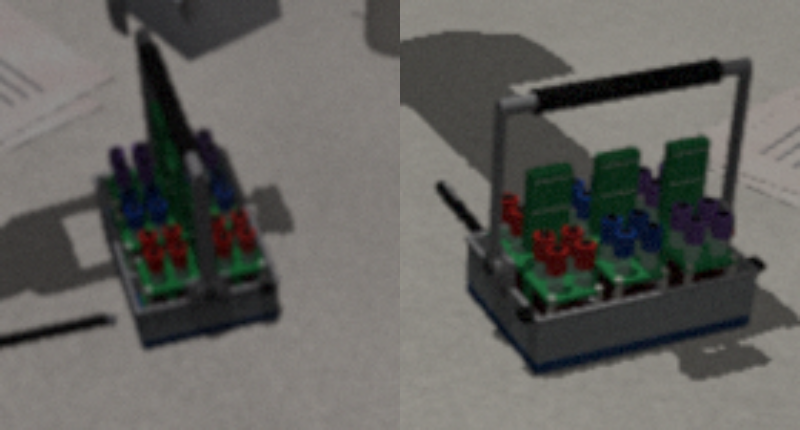

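The final picture shows the handle upright (grip at z 0.192, above the hinge line) and all three racks sitting level in their bays with the tab tops in line. The gripper is clear, so I'm handing in.

Call:
{"fn": "carry_out", "kwargs": {"rows": [{"slide": [0,0,0],"turn": 0,"jaw": 0.5},{"slide": [0,0,0],"turn": 0,"jaw": 0.5},{"slide": [0,0,0],"turn": 0,"jaw": 0.5}]}}

```text
t: 28.8
position: [0.4885, 0.0815, 0.2678]
eef_rot: [-179.9, -0.5, 83.9]
contact_force: [-0.7, -0.2, -1.0]
width: 0.0468
```

```bash
python3 -c "
from workcell import *
s=state();print(s['t'],s['contact_force'],s['position']);print(sign_off())"
```

```text
28.8 [-0.69862646 -0.23807811 -0.95410953] [0.48850424 0.08146486 0.26784656]
the job is handed in; nothing more can be done
None
```

I set the red-capped rack down in the free bay, swung the handle up past its detent and released it, then handed the job in at 28.8 s. `sign_off()` gave no verdict.

- **Rack:** The last close view before lowering put it within about 1 mm of the bay centre. It was lowered until it met the floor, and in the final picture its tab top is in line with those of the other two racks.
- **Handle:** After I let go, the cameras put the grip at z ≈ 0.192 m, about 3 mm in x from my estimate of the hinge line. That fits it standing upright at its stop, but I did not measure the angle directly. During the swing the grip slipped about 9 mm in the pads, with no visible effect.
- **Carrier and gripper:** I saw no movement of the carrier beyond the roughly 1 cm scatter of the estimates. The gripper was clear, about 7 cm above the handle.
- **Disagreements:**
  - The final camera estimate put the red rack's underside at z ≈ 0.021 m instead of 0.012 m. The untouched blue rack read 0.019 m in the same check, so I took this as camera bias.
  - Unplanned tool tilt of up to about 5° built up while moving with the jaws empty, and I corrected it before grasping. With the rack held, tool tilt stayed within about 3.5°.
- **Not checked:** I did not re-measure the yellow rack and the microrack at the end. The moves were planned to stay clear of both.

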